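# Load the tube mixer and pin the carriers

### The job

Switch the mixer's drive off at its lever, then put every tube carrier that is on the bench fully down on a square spindle of its own and lock each one with a spring cotter pushed through the spindle's cross hole until its bow snaps over behind the spindle. When all are locked, switch the drive on again; leave the other things on the bench where they are.

Things in the scene. Friction and masses are not known exactly. Their poses are not given: they have to be found in the camera images.
- deck: Low white mixer deck fixed to the bench, 335 x 110 mm, top 40 mm above the bench, with a row of three identical upright steel drive spindles 110 mm apart. Origin: centre of its underside; x along the row, y level across it, z up. Spindles are square, 20 x 20 mm, faces parallel to the deck's x and y. Near its top each has a cross hole right through it along the deck's y.
- hole_1 (a point): Centre of the cross hole of the spindle at the -x end, on its axis, 105 mm above the bench. Hole 10 mm wide, 10 mm high, 20 mm long, open at both ends, along the deck's y; axes as the deck's. Each spindle stands on a round shoulder (34 mm across) 46 mm above the bench, on which the carrier sits; its tip, 119 mm up, tapers over the last 6 mm to 11 mm square.
- hole_2 (a point): The same for the middle spindle. It lies 59 mm above the origin of a fully seated carrier, 9 mm above its hub top.
- hole_3 (a point): The same for the spindle at the +x end.
- carrier_1: Grey tube carrier, may be absent. All three are alike, 0.15 to 0.31 kg: a bar 102 mm long (x), 34 mm wide (y), 12 mm thick, with an upright square hub in the middle, 36 x 36 mm, 50 mm high, and a 22 x 22 mm square bore right through the hub, sides parallel to x and y. Origin: centre of the underside, on the bore's axis; z up. It stands upright on the bench.
- cotter_1: Spring cotter lying flat, 75 g; all three alike. Straight steel leg 6 mm thick along x at y = 0, axis 3 mm above the underside, from x = -14 to its round end at x = 35 mm. Behind it a black foot, x -42 to -14, y -10 to +20, 8 mm high, with an upright grip fin, x -42 to -14, y -7 to +7, to 36 mm high; grip the fin by its y faces. Origin: under the leg's middle; x to the leg's end, z up.
- cotter_1_bow (a joint): Spring angle of cotter_1's bow: 0 relaxed or snapped home, 0.04 to 0.06 while its bend rides along the spindle's side (rad).
- carrier_2: Another tube carrier, may be absent. Two capped tubes stand at each end of the bar, from 28 mm off the middle outwards, to 40 mm above the underside. The hub is free to be gripped by its two y faces, near its top. It fits any spindle in any of the four quarter turns.
- cotter_2: Another. The sprung bow, 5 mm thick, lies beside the leg at the same height: from the foot at y = 14 mm, bent in to y = 9 mm at x = 17 mm, flared out to y = 17 mm at x = 30 mm. Pushed level into a hole from either side, leg in the hole, bow passing outside the spindle, about 5 N, until the bend snaps in behind the far face.
- cotter_2_bow (a joint): Spring angle of cotter_2's bow: 0 relaxed or snapped home, 0.04 to 0.06 while its bend rides along the spindle's side (rad).
- carrier_3: Another tube carrier, may be absent. Seated, the hub top is 96 mm above the bench and the spindle sticks out 23 mm above it.
- cotter_3: Another. Home, its origin lies on the spindle's axis, 3 mm below the hole's centre, the foot 4 mm short of the spindle's near face; when let go it sags about 0.2 rad and may shift by a few mm in the hole.
- cotter_3_bow (a joint): Spring angle of cotter_3's bow: 0 relaxed or snapped home, 0.04 to 0.06 while its bend rides along the spindle's side (rad).
- drive (a joint): Drive switch lever: 0 = off, leaning to the box's -x; 1.0 = on, leaning to +x; it stays where it is left (rad). Light friction, about 1 N at the ball; end stops at 0 and 1.
- drive_base: Switch box fixed to the bench, 70 (x) x 50 (y) x 25 mm high, with an upright toggle lever 80 mm long that swings in the box's x-z plane about an axle along y, 22 mm above the bench over the box's centre. Origin: centre of its underside; x is the direction from off to on.
- drive_tip (a point): Centre of the black ball, 26 mm across, at the lever's end (92 mm above the bench at either stop, 102 mm half way).
- forceps: Bystander: flat steel forceps, 120 x 14 x 6 mm, lying among the parts; origin under its middle, x along it.
- reagent: Bystander: amber bottle, 60 mm across, 120 mm high; origin centre of its underside.
- beaker: Bystander: open glass beaker, 70 mm across, 85 mm high; origin centre of its underside.
- dish: Bystander: closed clear dish, 90 mm across, 16 mm high; origin centre of its underside.
- jar: Bystander: white jar, 48 mm across, 60 mm high; origin centre of its underside.
- slidebox: Bystander: white slide box, 80 x 50 x 30 mm; origin centre of its underside.
- marker: Bystander: black marker pen lying flat, 120 mm long, 12 mm thick; origin under its middle, x along it.
Things that resemble listed ones, but are neither listed nor needed, are in the scene too. Leave any yellow look-alike of the cotter_2 alone.

How it is judged:
On the way, in this order (a step that is already met when the one before it is completed fails the run):
1. the drive lever is switched off (value of joint drive below 0.12 rad), for 0.2 s.
2. every carrier is seated on a spindle and locked by a cotter whose bow has snapped over, the drive still off (angle between each of carrier_1, carrier_2, carrier_3's own z axis and vertical below 0.08 rad and ((horizontal distance between carrier_1 and hole_1 below 0.005 m and z of carrier_1 in the frame of hole_1 below -0.054 m) or (horizontal distance between carrier_1 and hole_2 below 0.005 m and z of carrier_1 in the frame of hole_2 below -0.054 m) or (horizontal distance between carrier_1 and hole_3 below 0.005 m and z of carrier_1 in the frame of hole_3 below -0.054 m)) and ((horizontal distance between cotter_1 and carrier_1 below 0.008 m and z of cotter_1 in the frame of carrier_1 between 0.05 and 0.062 m and angle between the x axis of cotter_1 and the y axis of deck, either way round below 0.4 rad and value of joint cotter_1_bow below 0.025 rad) or (horizontal distance between cotter_2 and carrier_1 below 0.008 m and z of cotter_2 in the frame of carrier_1 between 0.05 and 0.062 m and angle between the x axis of cotter_2 and the y axis of deck, either way round below 0.4 rad and value of joint cotter_2_bow below 0.025 rad) or (horizontal distance between cotter_3 and carrier_1 below 0.008 m and z of cotter_3 in the frame of carrier_1 between 0.05 and 0.062 m and angle between the x axis of cotter_3 and the y axis of deck, either way round below 0.4 rad and value of joint cotter_3_bow below 0.025 rad)) and ((horizontal distance between carrier_2 and hole_1 below 0.005 m and z of carrier_2 in the frame of hole_1 below -0.054 m) or (horizontal distance between carrier_2 and hole_2 below 0.005 m and z of carrier_2 in the frame of hole_2 below -0.054 m) or (horizontal distance between carrier_2 and hole_3 below 0.005 m and z of carrier_2 in the frame of hole_3 below -0.054 m)) and ((horizontal distance between cotter_1 and carrier_2 below 0.008 m and z of cotter_1 in the frame of carrier_2 between 0.05 and 0.062 m and angle between the x axis of cotter_1 and the y axis of deck, either way round below 0.4 rad and value of joint cotter_1_bow below 0.025 rad) or (horizontal distance between cotter_2 and carrier_2 below 0.008 m and z of cotter_2 in the frame of carrier_2 between 0.05 and 0.062 m and angle between the x axis of cotter_2 and the y axis of deck, either way round below 0.4 rad and value of joint cotter_2_bow below 0.025 rad) or (horizontal distance between cotter_3 and carrier_2 below 0.008 m and z of cotter_3 in the frame of carrier_2 between 0.05 and 0.062 m and angle between the x axis of cotter_3 and the y axis of deck, either way round below 0.4 rad and value of joint cotter_3_bow below 0.025 rad)) and ((horizontal distance between carrier_3 and hole_1 below 0.005 m and z of carrier_3 in the frame of hole_1 below -0.054 m) or (horizontal distance between carrier_3 and hole_2 below 0.005 m and z of carrier_3 in the frame of hole_2 below -0.054 m) or (horizontal distance between carrier_3 and hole_3 below 0.005 m and z of carrier_3 in the frame of hole_3 below -0.054 m)) and ((horizontal distance between cotter_1 and carrier_3 below 0.008 m and z of cotter_1 in the frame of carrier_3 between 0.05 and 0.062 m and angle between the x axis of cotter_1 and the y axis of deck, either way round below 0.4 rad and value of joint cotter_1_bow below 0.025 rad) or (horizontal distance between cotter_2 and carrier_3 below 0.008 m and z of cotter_2 in the frame of carrier_3 between 0.05 and 0.062 m and angle between the x axis of cotter_2 and the y axis of deck, either way round below 0.4 rad and value of joint cotter_2_bow below 0.025 rad) or (horizontal distance between cotter_3 and carrier_3 below 0.008 m and z of cotter_3 in the frame of carrier_3 between 0.05 and 0.062 m and angle between the x axis of cotter_3 and the y axis of deck, either way round below 0.4 rad and value of joint cotter_3_bow below 0.025 rad)) and value of joint drive below 0.2 rad), for 0.2 s.
3. the drive lever is switched on again (value of joint drive above 0.88 rad), for 0.2 s.
At the end, for the whole second after the job is handed in: Each carrier present is upright on its own spindle, on the shoulder within 5 mm, a cotter through its hole: its origin within 8 mm of the axis and 50 to 62 mm above the carrier's origin, leg within 0.4 rad of the hole, bow under 0.025 rad. Lever over 0.88 rad. All at rest (angle between each of carrier_1, carrier_2, carrier_3's own z axis and vertical below 0.08 rad and ((horizontal distance between carrier_1 and hole_1 below 0.005 m and z of carrier_1 in the frame of hole_1 below -0.054 m) or (horizontal distance between carrier_1 and hole_2 below 0.005 m and z of carrier_1 in the frame of hole_2 below -0.054 m) or (horizontal distance between carrier_1 and hole_3 below 0.005 m and z of carrier_1 in the frame of hole_3 below -0.054 m)) and ((horizontal distance between cotter_1 and carrier_1 below 0.008 m and z of cotter_1 in the frame of carrier_1 between 0.05 and 0.062 m and angle between the x axis of cotter_1 and the y axis of deck, either way round below 0.4 rad and value of joint cotter_1_bow below 0.025 rad) or (horizontal distance between cotter_2 and carrier_1 below 0.008 m and z of cotter_2 in the frame of carrier_1 between 0.05 and 0.062 m and angle between the x axis of cotter_2 and the y axis of deck, either way round below 0.4 rad and value of joint cotter_2_bow below 0.025 rad) or (horizontal distance between cotter_3 and carrier_1 below 0.008 m and z of cotter_3 in the frame of carrier_1 between 0.05 and 0.062 m and angle between the x axis of cotter_3 and the y axis of deck, either way round below 0.4 rad and value of joint cotter_3_bow below 0.025 rad)) and ((horizontal distance between carrier_2 and hole_1 below 0.005 m and z of carrier_2 in the frame of hole_1 below -0.054 m) or (horizontal distance between carrier_2 and hole_2 below 0.005 m and z of carrier_2 in the frame of hole_2 below -0.054 m) or (horizontal distance between carrier_2 and hole_3 below 0.005 m and z of carrier_2 in the frame of hole_3 below -0.054 m)) and ((horizontal distance between cotter_1 and carrier_2 below 0.008 m and z of cotter_1 in the frame of carrier_2 between 0.05 and 0.062 m and angle between the x axis of cotter_1 and the y axis of deck, either way round below 0.4 rad and value of joint cotter_1_bow below 0.025 rad) or (horizontal distance between cotter_2 and carrier_2 below 0.008 m and z of cotter_2 in the frame of carrier_2 between 0.05 and 0.062 m and angle between the x axis of cotter_2 and the y axis of deck, either way round below 0.4 rad and value of joint cotter_2_bow below 0.025 rad) or (horizontal distance between cotter_3 and carrier_2 below 0.008 m and z of cotter_3 in the frame of carrier_2 between 0.05 and 0.062 m and angle between the x axis of cotter_3 and the y axis of deck, either way round below 0.4 rad and value of joint cotter_3_bow below 0.025 rad)) and ((horizontal distance between carrier_3 and hole_1 below 0.005 m and z of carrier_3 in the frame of hole_1 below -0.054 m) or (horizontal distance between carrier_3 and hole_2 below 0.005 m and z of carrier_3 in the frame of hole_2 below -0.054 m) or (horizontal distance between carrier_3 and hole_3 below 0.005 m and z of carrier_3 in the frame of hole_3 below -0.054 m)) and ((horizontal distance between cotter_1 and carrier_3 below 0.008 m and z of cotter_1 in the frame of carrier_3 between 0.05 and 0.062 m and angle between the x axis of cotter_1 and the y axis of deck, either way round below 0.4 rad and value of joint cotter_1_bow below 0.025 rad) or (horizontal distance between cotter_2 and carrier_3 below 0.008 m and z of cotter_2 in the frame of carrier_3 between 0.05 and 0.062 m and angle between the x axis of cotter_2 and the y axis of deck, either way round below 0.4 rad and value of joint cotter_2_bow below 0.025 rad) or (horizontal distance between cotter_3 and carrier_3 below 0.008 m and z of cotter_3 in the frame of carrier_3 between 0.05 and 0.062 m and angle between the x axis of cotter_3 and the y axis of deck, either way round below 0.4 rad and value of joint cotter_3_bow below 0.025 rad)) and value of joint drive above 0.88 rad and linear speed of each of carrier_1, carrier_2, carrier_3, cotter_1, cotter_2, cotter_3 below 0.02 m/s); the robot touches nothing.
It fails at once if a bystander is knocked over or pushed well away from its place (bottle, beaker, jar, slide box 40 mm, dish 50 mm, forceps and marker 60 mm) (distance of any of reagent, beaker, jar, slidebox from where it was at the start of the episode above 0.04 m or distance of dish from where it was at the start of the episode above 0.05 m or distance of any of forceps, marker from where it was at the start of the episode above 0.06 m).
Of carrier_1, carrier_2, carrier_3 only 2 to 3 are there at a start; the rules pass over those that are not, and their reading is None.
At some moment in a run one of carrier_1, carrier_2, carrier_3, cotter_1, cotter_2, cotter_3 may be knocked a few centimetres aside while the robot is not near it.
It also fails if it takes over 210 s, if anything falls off the work surface, if the arm or the gripper's body presses on something with over 40 N, if the wrist force passes 120 N, or if a joint passes its speed limit or range.

### The arm

A 6-joint arm with a two-finger parallel gripper is mounted at the origin on the work surface. World frame = base frame: x ahead of the robot, y to its left, z up, the work surface at z = 0. Lengths are in m, angles in rad, forces in N, time in s.
With the tool pointing down it reaches from about 0.35 to 0.875 m from the base axis. Payload 4.2 kg.
Tool frame: the origin (TCP) lies at the very end of the fingers, on their centre line; the grasp point (between the pads) lies 19 mm behind it; y points along the fingers, x is the direction in which the jaws open and shut, and the axes are right-handed (so a half turn about y gives the same grasp; the last joint's range is limited). The gripper opens to 85 mm and grips with 20 to 120 N. Pads are 22 mm wide; open, the fingers measure 114 mm over their backs; the gripper's body (76 mm by 85 mm) begins 54 mm behind the grasp point. The pads swing forward as they close: fully open they stand 13 mm farther back than shut.
Start: joints at [-0.879, 0.385, 0.008, 0, -1.194, -0.259], TCP at [0.262, -0.567, 0.195] pointing down, gripper open.
Joint ranges: [-3.14, 3.14], [-1.21, 2.06], [-1.07, 1.41], [-3.16, 2.05], [-2.99, -0.16], [-3.1, 3.1]. Speed limits (rad/s): [2.79, 2.79, 3.14, 3.14, 3.14, 3.14].

### API

Orientations are given as a unit quaternion [w, x, y, z].
In Python, from bench import readout, vision, workorder gives the robot as it stands.
- The arm moves only by the tool send_rows, never from a script. Its argument "series" is a list of rows, each an object with "translation": the shift along the world's x, y, z in mm, a list of three; "roll": the turn about the world's z in rad; "gripper": the finger opening in mm, from 0 to 85.4. A call has 1 to 8 rows; each row is the pose to reach, as a shift and turn from the pose commanded when the call began; what a row does not reach only later rows make up. A row lasts 1/12 s, in which the tool goes at most 41.7 mm and 7.16 degrees, less where a joint would pass 70% of its speed; a pose out of reach is approached as far as the arm can. A call with a gripper value outside its range is refused whole. The fingers move at their own pace and stop on an object; "squeeze" is the grip in N (left out, the last holds). Time passes only in rows, so rows that repeat a pose let the fingers close. It gives the time, the measured TCP pose, the force and the opening at its end, in the units of the state.
- readout.sense(): the state, without advancing time (a new reading comes with each control period).
- vision.grab_frame(name): name is "side" or "top"; returns a dict with "frame" (384x512x3 uint8, red, green, blue), "depth" (384x512 float32, m along the optical axis (not along the pixel's ray), 0 where there is no reading), "vertical_fov" (degrees; the focal length in pixels is half the picture's height over the tangent of half this angle, whatever the lens; pixels are square), "cx", "cy" (the principal point, pixels), "distortion" ([k1, k2, p1, p2, k3] as OpenCV has them; the pictures are not rectified), "R" (3x3) and "t" (3): a world point X has camera coordinates R X + t. Camera axes: x right, y down, z forward; pixel columns grow to the right and rows downward; lengths in m; the calibration is good to about 2 mm. A picture is of the moment at which its call begins.
- workorder.hand_in(): hands the job in, once; it reports no verdict.
The state is a dict: "time": time; "joint_pos": joint angles; "joint_velocities": joint speeds; "joint_efforts": joint torques, N m; "eef_pos": TCP position; "ee_rot": TCP orientation; "force": force on the tool from outside, world axes, zero at the start; "wrist_torque": the same for the moment, N m; "gripper_width": finger opening in m.
Only numpy, scipy, OpenCV 4.12 (cv2) and the standard library are available. Lean on these libraries where they do the work, as an engineer would, in place of code of your own. Each camera call takes 0.05 s, during which the arm holds its last target.

## Working session

There is one attempt and no reset: what is moved stays moved. The work goes in short steps, Python scripts to look and compute and a tool call to move; the robot and the scene stay as the last step left them, time stands still between calls to the robot, and variables do not carry over. Pictures are saved under pics/ and viewed, and the job is handed in when it is done.

Besides the shell and the picture viewer there is one more tool, called in YAML: its name, and indented under it one key for each argument. send_rows: Moves the arm, as the interface text tells. Its arguments: {"type":"object","properties":{"series":{"type":"array","items":{"type":"object","properties":{"translation":{"type":"array","items":{"type":"number"}},"roll":{"type":"number"},"gripper":{"type":"number"}}}},"squeeze":{"type":"number"}},"required":["series"]}

```bash
ls; mkdir -p pics; cat > h.py <<'E'
import numpy as np, cv2
from bench import readout, vision, workorder
def grab(n):
    f=vision.grab_frame(n); h=f["frame"].shape[0]
    fl=h/2/np.tan(np.radians(f["vertical_fov"])/2)
    f["K"]=np.array([[fl,0,f["cx"]],[0,fl,f["cy"]],[0,0,1.]]); f["D"]=np.array(f["distortion"],float)
    f["R"]=np.array(f["R"]);f["t"]=np.array(f["t"]); return f
def rays(f,px):
    p=cv2.undistortPoints(np.array(px,float).reshape(-1,1,2),f["K"],f["D"]).reshape(-1,2)
    d=np.c_[p,np.ones(len(p))]; return d
def onplane(f,px,z):
    d=rays(f,px)@f["R"]; c=-f["R"].T@f["t"]
    s=(z-c[2])/d[:,2]; return c+d*s[:,None]
def cloud(f):
    h,w=f["depth"].shape
    u,v=np.meshgrid(np.arange(w),np.arange(h))
    d=rays(f,np.c_[u.ravel(),v.ravel()])*f["depth"].reshape(-1,1)
    P=(d-f["t"])@f["R"]; P[f["depth"].ravel()==0]=np.nan
    return P.reshape(h,w,3)
def proj(f,X):
    r,_=cv2.Rodrigues(f["R"]); return cv2.projectPoints(np.array(X,float).reshape(-1,1,3),r,f["t"],f["K"],f["D"])[0].reshape(-1,2)
def save(f,name,crop=None,scale=1):
    im=f["frame"][:,:,::-1]
    if crop: x0,y0,x1,y1=crop; im=im[y0:y1,x0:x1]
    im=cv2.resize(np.ascontiguousarray(im),None,fx=scale,fy=scale,interpolation=cv2.INTER_CUBIC)
    cv2.imwrite("pics/"+name,im)
E
python3 - <<'E'
from h import *
for n in("top","side"):
    f=grab(n); save(f,n+"0.png",scale=1.5); print(n,-f["R"].T@f["t"],f["R"][2],f["K"][0,0],(f["depth"]>0).mean())
print(readout.sense())
E
```

```text
pics
top [ 0.39165138 -0.02377078  1.28949481] [ 0.12551052 -0.01118942 -0.99202919] 386.7350040305667 0.9961344401041666
side [0.19815704 0.75845501 0.7214648 ] [ 0.33381605 -0.73009583 -0.59626078] 364.4274653075885 0.9960378011067709
{'time': 0.1, 'joint_pos': array([-8.79414445e-01,  3.85508167e-01,  6.75830323e-03, -4.22295435e-04,
       -1.19399483e+00, -2.58591496e-01]), 'joint_velocities': array([ 2.62909147e-05, -3.83635713e-04,  4.86681010e-03, -1.26231800e-04,
        2.10657633e-04,  1.56901277e-04]), 'joint_efforts': array([-1.01259349e-03, -3.93319631e+01,  1.88929600e+01,  4.19811487e+00,
       -2.66313364e-03,  4.67471651e-06]), 'eef_pos': array([ 0.26188527, -0.56683658,  0.19421408]), 'ee_rot': array([-0.38164349,  0.38041641,  0.59600662, -0.59532151]), 'force': array([-0.67249163, -0.34138769, -0.68324791]), 'wrist_torque': array([ 0.02371215,  0.0335656 , -0.00380755]), 'gripper_width': 0.08533989442078174}
```

View pics/top0.png

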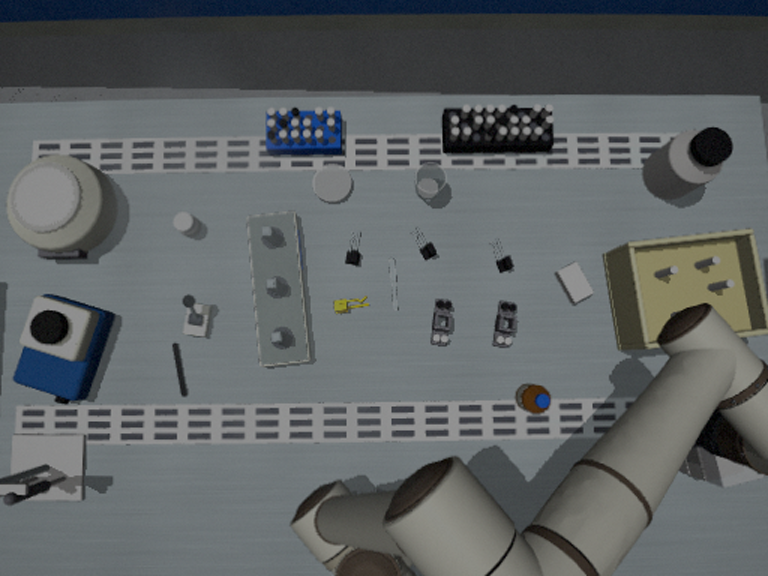

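View pics/side0.png

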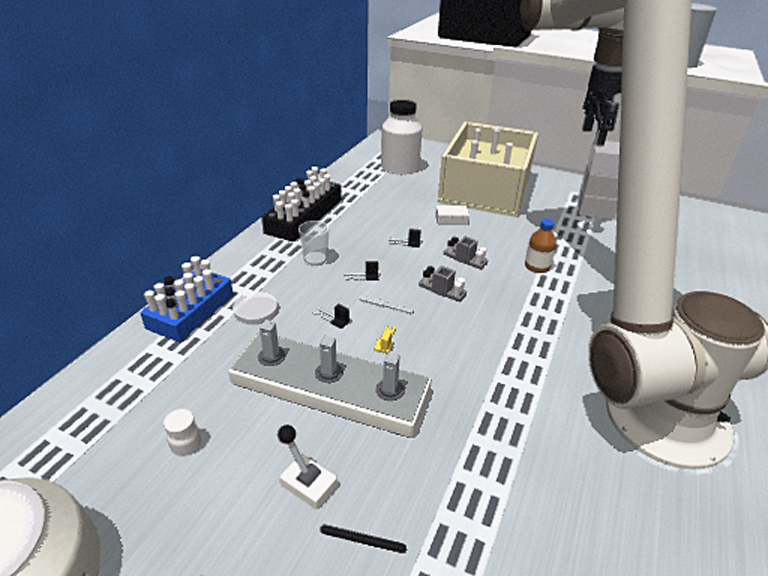

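Top view (1.5x pixels): carriers at (442,322) and (506,323); black cotters at (354,250), (426,245) and (503,257); spindles at (268,233), (274,284) and (280,337); lever ball at (190,300). 

Look-alikes: the yellow cotter at (343,305), which must stay put, and the pegs in the tan box at (690,270), which are not the deck. There are only two carriers.

```bash
python3 - <<'E'
from h import *
f=grab("top"); np.savez("top0.npz",**{k:f[k] for k in("frame","depth","K","D","R","t")})
save(f,"topA.png",(225,145,355,240),6); save(f,"topB.png",(115,135,215,250),5)
P=cloud(f)
for n,p in dict(sp1=(268,233),sp2=(274,284),sp3=(280,337),carA=(442,322),carB=(506,323),cotA=(354,255),cotB=(428,252),cotC=(504,264),ball=(188,300),bottle=(540,400),jar=(182,222),yel=(343,305),dish=(332,183),forc=(393,285)).items():
    print(n,np.round(P[int(p[1]/1.5),int(p[0]/1.5)],4))
g=grab("side"); save(g,"sideA.png",(150,150,340,290),4); np.savez("side0.npz",**{k:g[k] for k in("frame","depth","K","D","R","t")})
E
```

```text
sp1 [0.6482 0.2012 0.1156]
sp2 [0.5415 0.1869 0.1197]
sp3 [0.4352 0.1749 0.1137]
carA [ 0.4678 -0.1656  0.0009]
carB [ 4.624e-01 -3.097e-01  4.000e-04]
cotA [0.6131 0.0252 0.0346]
cotB [ 0.622  -0.1384  0.0112]
cotC [ 0.5925 -0.309   0.0125]
ball [0.5116 0.3655 0.104 ]
bottle [ 0.302  -0.3471  0.118 ]
jar [0.6876 0.4001 0.0542]
yel [0.5047 0.0523 0.0324]
dish [0.784  0.0761 0.0109]
forc [ 0.5497 -0.0602  0.0019]
```

View pics/topA.png

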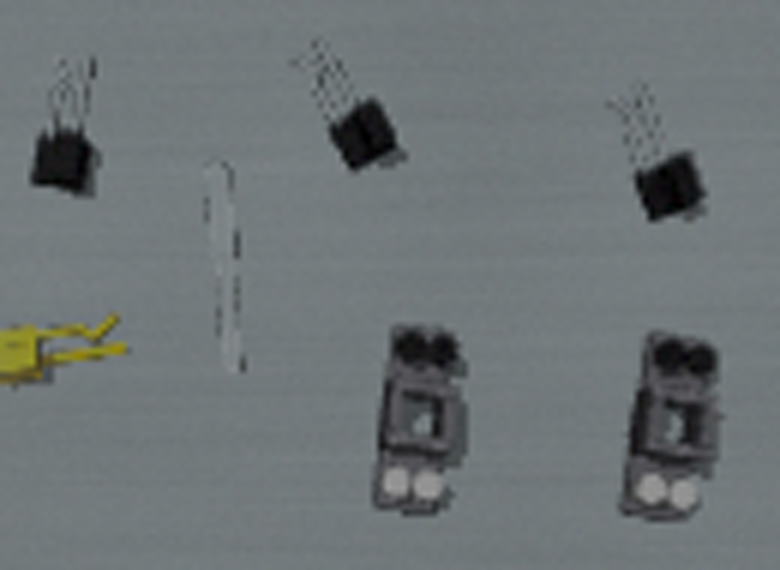

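View pics/topB.png

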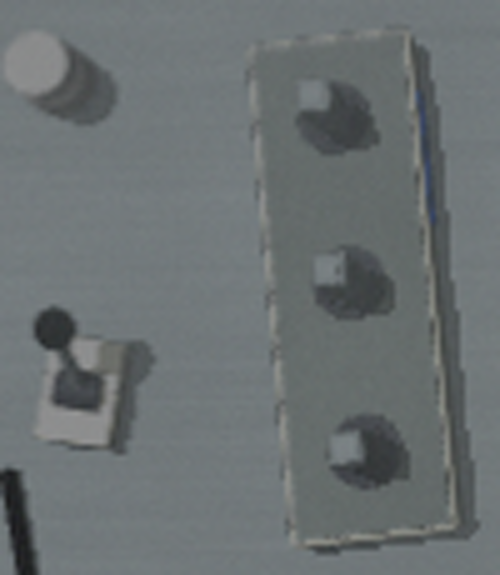

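View pics/sideA.png

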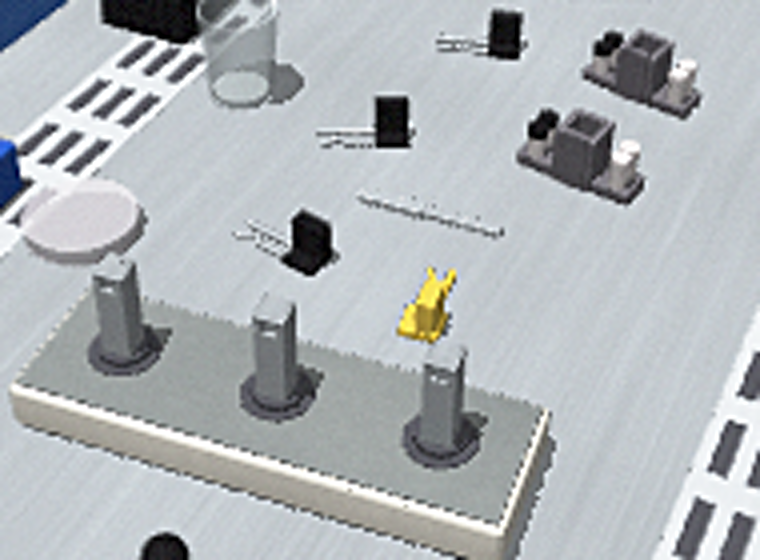

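```bash
cat > meas.py <<'E'
from h import *
def black(f,P):
    im=f["frame"].astype(int); m=(im.max(2)<45)
    x,y=P[...,0],P[...,1]
    return m
def cotters(f):
    """rays of black blobs in region onto plane; blob min-area box"""
    im=f["frame"].astype(int); m=((im.max(2)<42)).astype(np.uint8)
    n,l,s,c=cv2.connectedComponentsWithStats(m)
    P=onplane(f,c,0.02)
    for i in range(1,n):
        if 25<s[i,4]<400 and .35<P[i,0]<.75 and -.5<P[i,1]<.45:
            ys,xs=np.nonzero(l==i); r=cv2.minAreaRect(np.c_[xs,ys].astype(np.float32))
            print("black",s[i,4],c[i].round(1),P[i].round(4),[np.round(q,1) for q in r])
E
python3 - <<'E'
from meas import *
from scipy.spatial.transform import Rotation as Ro
f=grab("top"); cotters(f)
g=grab("side"); print("side");cotters(g)
P=cloud(f); Q=cloud(g)
for nm,C in(("top",P),("side",Q)):
    z=C[...,2]; x,y=C[...,0],C[...,1]
    m=(z>.1)&(z<.13)&(x>.38)&(x<.72)&(y>.12)&(y<.25)
    n,l,s,c=cv2.connectedComponentsWithStats(m.astype(np.uint8))
    for i in range(1,n):
        if s[i,4]>3: print(nm,"spindle",s[i,4],c[i].round(1),C[l==i].mean(0).round(4),C[l==i].min(0).round(3),C[l==i].max(0).round(3))
    m=(z>.04)&(z<.06)&(x>.3)&(x<.55)&(y>-.4)&(y<-.05)
    n,l,s,c=cv2.connectedComponentsWithStats(m.astype(np.uint8))
    for i in range(1,n):
        if s[i,4]>8: print(nm,"hub",s[i,4],c[i].round(1),C[l==i].mean(0).round(4),C[l==i].min(0).round(3),C[l==i].max(0).round(3))
    m=(z>.035)&(z<.044)&(x>.33)&(x<.75)&(y>.05)&(y<.3)
    pts=C[m]; r=cv2.minAreaRect(pts[:,:2].astype(np.float32)); print(nm,"deck",r)
    m=(z>.02)&(z<.029)&(x>.35)&(x<.6)&(y>.28)&(y<.45)
    print(nm,"box",cv2.minAreaRect(C[m][:,:2].astype(np.float32)),m.sum())
    m=(z>.075)&(z<.13)&(x>.4)&(x<.6)&(y>.28)&(y<.45)
    print(nm,"ball",C[m].mean(0),C[m].max(0),C[m].min(0),m.sum())
s=readout.sense(); q=s["ee_rot"]; M=Ro.from_quat(np.r_[q[1:],q[0]]).as_matrix(); print(M.round(3))
E
```

```text
black 74 [285.1 167.3] [ 0.6226 -0.1378  0.02  ] [array([284.9, 167.3]), array([8.5, 8.5]), np.float64(63.4)]
black 72 [235.1 171.6] [0.6104 0.0289 0.02  ] [array([235. , 171.5]), array([9., 8.]), np.float64(90.0)]
black 73 [335.9 175.9] [ 0.5915 -0.3071  0.02  ] [array([336., 176.]), array([7.8, 9.3]), np.float64(68.2)]
black 40 [295.6 202.8] [ 0.5035 -0.1699  0.02  ] [array([295.5, 202.5]), array([5., 9.]), np.float64(90.0)]
black 41 [338.4 204.2] [ 0.4968 -0.3113  0.02  ] [array([338.5, 204.3]), array([9.4, 4.4]), np.float64(9.5)]
black 30 [332.6 217.1] [ 0.4546 -0.2906  0.02  ] [array([333. , 217.7]), array([13.6,  7.5]), np.float64(54.0)]
black 95 [119.4 246.8] [0.3672 0.4076 0.02  ] [array([119.3, 246. ]), array([34.7,  2.9]), np.float64(79.7)]
side
black 77 [275.8 158.6] [ 0.5881 -0.2998  0.02  ] [array([275.9, 158.6]), array([ 7.2, 10.5]), np.float64(7.1)]
black 95 [247.5 180.5] [ 0.6199 -0.1304  0.02  ] [array([247.5, 180.5]), array([11.,  7.]), np.float64(90.0)]
black 30 [285.  181.3] [ 0.5071 -0.183   0.02  ] [array([285., 181.]), array([4.2, 7.1]), np.float64(45.0)]
black
[... 1823 characters left out ...]
161.6] [ 0.4566 -0.2974  0.0472] [ 0.436 -0.322  0.04 ] [ 0.476 -0.276  0.054]
side hub 35 [354.7 167.3] [ 0.3124 -0.3263  0.0501] [ 0.3   -0.339  0.04 ] [ 0.326 -0.317  0.059]
side hub 102 [295.7 182. ] [ 0.463  -0.1578  0.0476] [ 0.444 -0.182  0.04 ] [ 0.483 -0.139  0.053]
side deck ((0.5472985506057739, 0.15446405112743378), (0.333630234003067, 0.19671930372714996), 6.471521854400635)
side box ((0.4759305715560913, 0.3771628439426422), (0.05035240575671196, 0.07107315212488174), 81.9942855834961) 497
side ball [0.50561611 0.37461072 0.09788049] [0.52067139 0.38366329 0.10790658] [0.49522052 0.36180486 0.07558045] 146
[[-0.419 -0.    -0.908]
 [ 0.908  0.001 -0.419]
 [ 0.001 -1.     0.   ]]
```

send_rows:
  series:
    - {"translation":[200,200,80],"roll":0.98,"gripper":60}
    - {"translation":[200,200,80],"roll":0.98,"gripper":60}
    - {"translation":[200,200,80],"roll":0.98,"gripper":60}
    - {"translation":[200,200,80],"roll":0.98,"gripper":60}
    - {"translation":[200,200,80],"roll":0.98,"gripper":60}
    - {"translation":[200,200,80],"roll":0.98,"gripper":60}
    - {"translation":[200,200,80],"roll":0.98,"gripper":60}
    - {"translation":[200,200,80],"roll":0.98,"gripper":60}
  squeeze: 40

```text
time: 0.97
eef_pos: [0.467, -0.364, 0.2776]
ee_rot: [0.05, -0.053, -0.705, 0.706]
force: [-0.6, -0.2, -0.2]
gripper_width: 0.0605
```

send_rows:
  series:
    - {"translation":[50,330,0],"roll":0}
    - {"translation":[50,330,0],"roll":0}
    - {"translation":[50,330,0],"roll":0}
    - {"translation":[50,330,0],"roll":0}
    - {"translation":[50,330,0],"roll":0}
    - {"translation":[50,330,0],"roll":0}
    - {"translation":[50,330,0],"roll":0}
    - {"translation":[50,330,0],"roll":0}

```text
validation failed for argument at $.se...
```

send_rows:
  series:
    - {"translation":[0,330,0],"roll":0}
    - {"translation":[0,330,0],"roll":0}
    - {"translation":[0,330,0],"roll":0}
    - {"translation":[0,330,0],"roll":0}
    - {"translation":[0,330,0],"roll":0}
    - {"translation":[0,330,0],"roll":0}
    - {"translation":[0,330,0],"roll":0}
    - {"translation":[0,330,0],"roll":0}

```text
validation failed for argument at $.se...
```

```bash
cat >> h.py <<'E'
from scipy.spatial.transform import Rotation as Ro
def st():
    s=readout.sense(); q=s["ee_rot"]; M=Ro.from_quat(np.r_[q[1:],q[0]]).as_matrix()
    print("t",round(s["time"],2),"tcp",s["eef_pos"].round(4),"jaw",np.degrees(np.arctan2(M[1,0],M[0,0])).round(2),"F",s["force"].round(1),"w",round(s["gripper_width"],4),"q",np.round(s["joint_pos"],2),"tilt",M[:,1].round(3)); return s
E
python3 -c "
from h import *
st()"
```

```text
t 0.97 tcp [ 0.467  -0.364   0.2776] jaw 171.65 F [-0.6 -0.2 -0.2] w 0.0605 q [-0.39  0.28  0.06 -0.   -1.35  0.24] tilt [ 0.005 -0.002 -1.   ]
```

send_rows:
  series:
    - {"translation":[50,330,0],"roll":0,"gripper":50}
    - {"translation":[50,330,0],"roll":0,"gripper":50}
    - {"translation":[50,330,0],"roll":0,"gripper":50}
    - {"translation":[50,330,0],"roll":0,"gripper":50}
    - {"translation":[50,330,0],"roll":0,"gripper":50}
    - {"translation":[50,330,0],"roll":0,"gripper":50}
    - {"translation":[50,330,0],"roll":0,"gripper":50}
    - {"translation":[50,330,0],"roll":0,"gripper":50}
  squeeze: 40

```text
time: 1.63
eef_pos: [0.5118, -0.0358, 0.2755]
ee_rot: [-0.056, 0.056, 0.705, -0.705]
force: [0.8, -0.1, -0.0]
gripper_width: 0.0503
```

send_rows:
  series:
    - {"translation":[0,330,0],"roll":0,"gripper":50}
    - {"translation":[0,330,0],"roll":0,"gripper":50}
    - {"translation":[0,330,0],"roll":0,"gripper":50}
    - {"translation":[0,330,0],"roll":0,"gripper":50}
    - {"translation":[0,330,0],"roll":0,"gripper":50}
    - {"translation":[0,330,0],"roll":0,"gripper":50}
    - {"translation":[0,330,0],"roll":0,"gripper":50}
    - {"translation":[0,330,0],"roll":0,"gripper":50}
  squeeze: 40

```text
time: 2.3
eef_pos: [0.5115, 0.2946, 0.2753]
ee_rot: [-0.055, 0.056, 0.705, -0.705]
force: [1.0, 0.5, 0.1]
gripper_width: 0.0502
```

```bash
python3 -c "
from h import *
st()"
```

```text
t 2.3 tcp [0.5115 0.2946 0.2753] jaw 170.99 F [1.  0.5 0.1] w 0.0502 q [ 0.8   0.28  0.06 -0.   -1.35 -0.95] tilt [ 0.  0. -1.]
```

send_rows:
  series:
    - {"translation":[2,74,0],"roll":0,"gripper":62}
    - {"translation":[2,74,0],"roll":0,"gripper":62}
    - {"translation":[2,74,-40],"roll":0,"gripper":62}
    - {"translation":[2,74,-80],"roll":0,"gripper":62}
    - {"translation":[2,74,-120],"roll":0,"gripper":62}
    - {"translation":[2,74,-150],"roll":0,"gripper":62}
    - {"translation":[2,74,-180],"roll":0,"gripper":62}
    - {"translation":[2,74,-200],"roll":0,"gripper":62}
  squeeze: 40

```text
time: 2.97
eef_pos: [0.5126, 0.3649, 0.0717]
ee_rot: [0.057, -0.055, -0.704, 0.706]
force: [-0.0, -1.5, 1.1]
gripper_width: 0.0619
```

```bash
python3 -c "
from h import *
st()
f=grab('side');save(f,'lev1.png',(130,200,290,370),4)"
```

```text
t 2.97 tcp [0.5126 0.3649 0.0717] jaw 170.92 F [-0.  -1.5  1.1] w 0.0619 q [ 0.88  0.5  -0.14 -0.   -0.94 -1.03] tilt [-0.004 -0.003 -1.   ]
```

View pics/lev1.png

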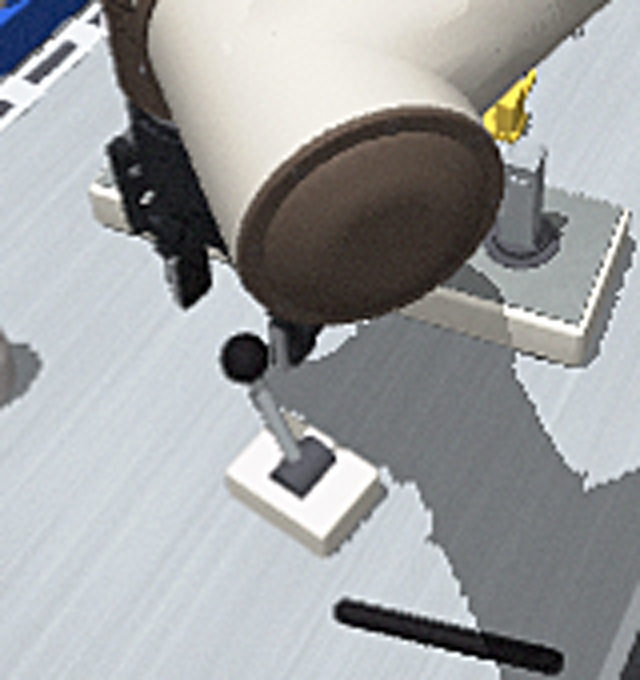

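send_rows:
  series:
    - {"translation":[0,4,0],"roll":0,"gripper":50}
    - {"translation":[0,4,0],"roll":0,"gripper":50}
    - {"translation":[-15,6,0],"roll":0,"gripper":50}
    - {"translation":[-30,8,3],"roll":0,"gripper":50}
    - {"translation":[-45,10,3],"roll":0,"gripper":50}
    - {"translation":[-60,13,3],"roll":0,"gripper":50}
    - {"translation":[-75,15,0],"roll":0,"gripper":50}
    - {"translation":[-75,15,0],"roll":0,"gripper":50}
  squeeze: 40

```text
time: 3.68
eef_pos: [0.4372, 0.3822, 0.0769]
ee_rot: [-0.055, 0.055, 0.706, -0.704]
force: [-0.3, -0.7, -0.4]
gripper_width: 0.0501
```

```bash
python3 -c "
from h import *
st()
f=grab('side');save(f,'lev2.png',(130,200,290,370),4)"
```

```text
t 3.68 tcp [0.4372 0.3822 0.0769] jaw 171.06 F [-0.3 -0.7 -0.4] w 0.0501 q [ 1.    0.42 -0.26 -0.   -0.89 -1.15] tilt [ 0.001  0.002 -1.   ]
```

View pics/lev2.png

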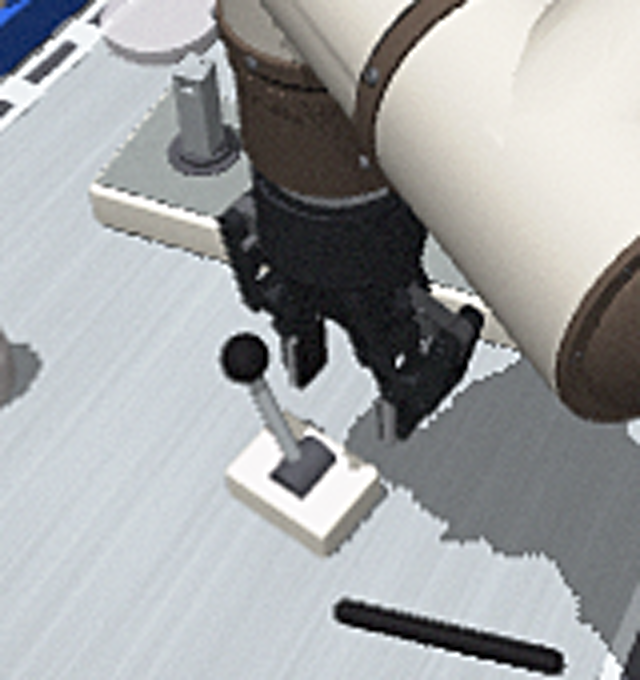

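```bash
python3 -c "
from h import *
f=grab('side')
print(onplane(f,[[191,289]],.092))
P=cloud(f); print(P[289,191],P[285:293,188:195].reshape(-1,3).mean(0))
d=np.load('top0.npz'); t={k:d[k] for k in d}
print(onplane(t,[[125.5,200.5],[126,201]],.092))
s=readout.sense()
print('proj tcp side',proj(f,[s['eef_pos']]), 'ballproj',proj(f,[[.5145,.3685,.092]]),proj(t,[[.5145,.3685,.092]]))
g=grab('top');save(g,'lt.png',(90,150,220,270),5)
"
```

```text
[[0.51056983 0.36837972 0.092     ]]
[0.5049517  0.37539446 0.10331969] [0.50549957 0.3744944  0.10361344]
[[0.51119246 0.36786376 0.092     ]
 [0.50960949 0.3662556  0.092     ]]
proj tcp side [[217.49265796 311.47323887]] ballproj [[189.38898233 288.36174689]] [[125.32572047 199.44502482]]
```

View pics/lt.png

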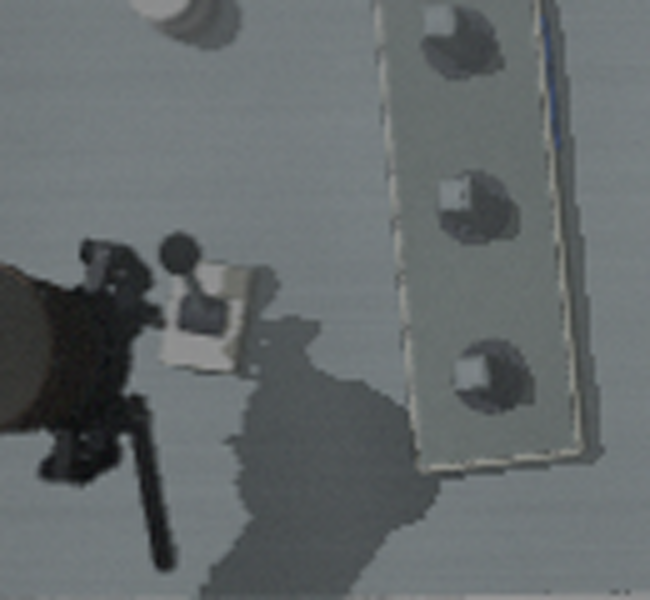

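```bash
python3 -c "
from h import *
s=st();g=grab('top');f=grab('side')
print(proj(g,[s['eef_pos']]))
for C in(cloud(g),cloud(f)):
  m=(C[...,2]>.045)&(C[...,2]<.14)&(C[...,0]>.36)&(C[...,0]<.56)&(C[...,1]>.28)&(C[...,1]<.5)
  n,l,ss,c=cv2.connectedComponentsWithStats(m.astype(np.uint8))
  for i in range(1,n):
    if ss[i,4]>5: q=C[l==i]; print(ss[i,4],c[i].round(),q.min(0).round(3),q.max(0).round(3),'low',q[np.argmin(q[:,2])].round(3))
"
```

```text
t 3.83 tcp [0.4397 0.3822 0.0766] jaw 170.99 F [-0.1  1.1  0.7] w 0.05 q [ 0.99  0.42 -0.26  0.   -0.89 -1.15] tilt [ 0.002  0.002 -1.   ]
[[121.92445018 223.75883763]]
76 [127. 202.] [0.485 0.354 0.045] [0.521 0.376 0.109] low [0.485 0.371 0.045]
10 [122. 213.] [0.464 0.364 0.116] [0.476 0.368 0.137] low [0.465 0.367 0.116]
10 [118. 234.] [0.401 0.371 0.119] [0.413 0.38  0.139] low [0.413 0.373 0.119]
210 [193. 295.] [0.482 0.36  0.045] [0.52  0.385 0.109] low [0.487 0.38  0.045]
84 [205. 290.] [0.462 0.368 0.116] [0.478 0.39  0.139] low [0.463 0.369 0.116]
58 [228. 306.] [0.4   0.384 0.117] [0.416 0.399 0.14 ] low [0.409 0.395 0.117]
```

```bash
python3 -c "
from h import *
d=np.load('side0.npz'); f={k:d[k] for k in d}
C=cloud(f)
m=(abs(C[...,0]-.262)<.09)&(abs(C[...,1]+.567)<.09)&(C[...,2]>.1)&(C[...,2]<.4)
q=C[m];print(m.sum(),np.percentile(q[:,2],[0,1,3,10,30]), q[q[:,2]<q[:,2].min()+.015].round(3)[:12]); print(proj(f,[[.262,-.567,.195]]))
"
```

```text
1228 [0.10043685 0.10247194 0.10895687 0.13193944 0.25197872] [[ 0.243 -0.651  0.114]
 [ 0.249 -0.646  0.111]
 [ 0.245 -0.641  0.114]
 [ 0.242 -0.641  0.114]
 [ 0.238 -0.646  0.113]
 [ 0.235 -0.651  0.112]
 [ 0.231 -0.653  0.112]
 [ 0.228 -0.652  0.113]
 [ 0.224 -0.657  0.112]
 [ 0.217 -0.655  0.114]
 [ 0.252 -0.65   0.104]
 [ 0.248 -0.643  0.108]]
[[390.83736858 104.36718959]]
```

send_rows:
  series:
    - {"translation":[0,0,15],"roll":0,"gripper":0}
    - {"translation":[0,0,15],"roll":0,"gripper":0}
    - {"translation":[0,0,15],"roll":0,"gripper":0}
    - {"translation":[0,0,15],"roll":0,"gripper":0}
    - {"translation":[0,0,15],"roll":0,"gripper":0}
    - {"translation":[0,0,15],"roll":0,"gripper":0}
    - {"translation":[0,0,15],"roll":0,"gripper":0}
  squeeze: 40

```text
time: 4.52
eef_pos: [0.439, 0.381, 0.0897]
ee_rot: [0.056, -0.056, -0.705, 0.705]
force: [-0.5, 0.7, -1.0]
gripper_width: 0.0001
```

```bash
python3 -c "
from h import *
s=st();g=grab('top');f=grab('side')
print(proj(f,[s['eef_pos']]))
for C in(cloud(g),cloud(f)):
  m=(C[...,2]>.06)&(C[...,2]<.16)&(C[...,0]>.36)&(C[...,0]<.49)&(C[...,1]>.28)&(C[...,1]<.5)
  q=C[m]; q=q[np.argsort(q[:,2])]; print(m.sum(),q[:6].round(3).tolist())
save(f,'lev3.png',(130,200,290,370),4)
"
```

```text
t 4.52 tcp [0.439  0.381  0.0897] jaw 170.94 F [-0.5  0.7 -1. ] w 0.0001 q [ 0.99  0.41 -0.24 -0.   -0.92 -1.15] tilt [-0.001 -0.001 -1.   ]
[[217.74511761 307.2049892 ]]
27 [[0.44, 0.368, 0.128], [0.449, 0.37, 0.131], [0.443, 0.367, 0.131], [0.443, 0.368, 0.136], [0.446, 0.371, 0.136], [0.431, 0.373, 0.137]]
126 [[0.488, 0.373, 0.061], [0.489, 0.375, 0.062], [0.434, 0.391, 0.125], [0.433, 0.389, 0.126], [0.441, 0.393, 0.13], [0.433, 0.391, 0.13]]
```

View pics/lev3.png

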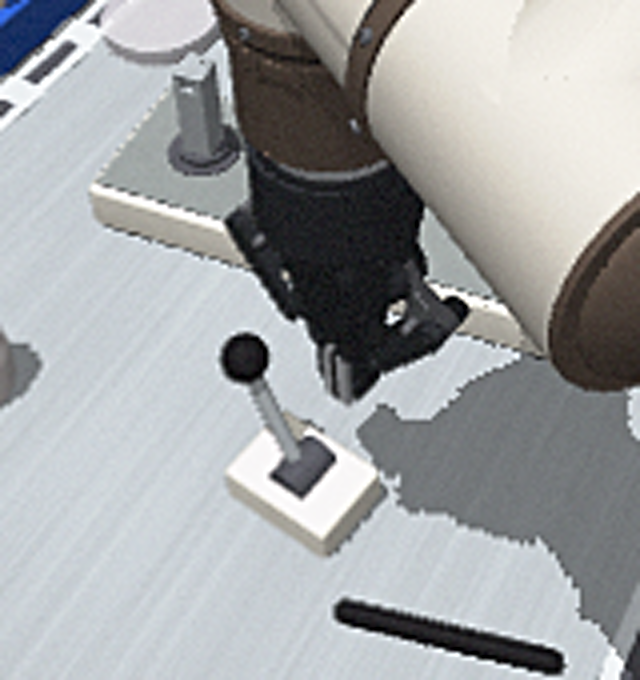

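send_rows:
  series:
    - {"translation":[0,0,40],"roll":0,"gripper":62}
    - {"translation":[36,-6,45],"roll":0,"gripper":62}
    - {"translation":[72,-13,45],"roll":0,"gripper":62}
    - {"translation":[72,-13,45],"roll":0,"gripper":62}
    - {"translation":[72,-13,15],"roll":0,"gripper":62}
    - {"translation":[72,-13,-15],"roll":0,"gripper":62}
    - {"translation":[72,-13,-45],"roll":0,"gripper":62}
    - {"translation":[72,-13,-45],"roll":0,"gripper":62}
  squeeze: 40

```text
time: 5.28
eef_pos: [0.5072, 0.3645, 0.0384]
ee_rot: [0.06, -0.053, -0.701, 0.708]
force: [-0.2, -2.2, -0.6]
gripper_width: 0.0621
```

```bash
python3 -c "
from h import *
s=st();f=grab('side')
save(f,'lev4.png',(130,200,290,370),4)
"
```

```text
t 5.28 tcp [0.5072 0.3645 0.0384] jaw 170.83 F [-0.2 -2.2 -0.6] w 0.0621 q [ 0.88  0.54 -0.17 -0.   -0.88 -1.04] tilt [-0.01  -0.009 -1.   ]
```

View pics/lev4.png

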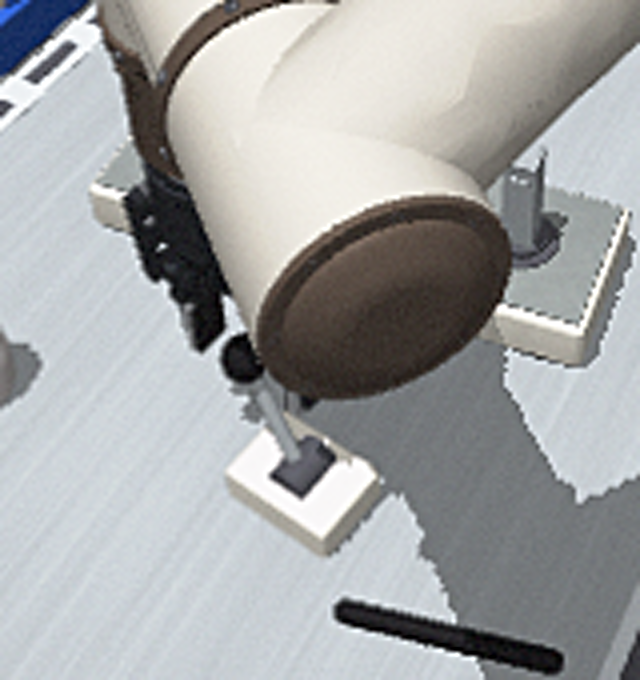

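send_rows:
  series:
    - {"translation":[0,2,0],"roll":0,"gripper":50}
    - {"translation":[0,2,0],"roll":0,"gripper":50}
    - {"translation":[-15,5,0],"roll":0,"gripper":50}
    - {"translation":[-30,7,3],"roll":0,"gripper":50}
    - {"translation":[-45,9,3],"roll":0,"gripper":50}
    - {"translation":[-60,12,3],"roll":0,"gripper":50}
    - {"translation":[-75,14,0],"roll":0,"gripper":50}
    - {"translation":[-75,14,0],"roll":0,"gripper":50}
  squeeze: 40

```text
time: 6.0
eef_pos: [0.434, 0.3831, 0.0467]
ee_rot: [-0.055, 0.055, 0.706, -0.704]
force: [-0.9, -0.3, 0.2]
gripper_width: 0.0504
```

send_rows:
  series:
    - {"translation":[-6,1,0],"roll":0,"gripper":50}
    - {"translation":[-10,2,0],"roll":0,"gripper":50}
    - {"translation":[-10,2,0],"roll":0,"gripper":50}
  squeeze: 40

```text
time: 6.25
eef_pos: [0.4272, 0.3846, 0.0461]
ee_rot: [-0.055, 0.056, 0.705, -0.705]
force: [2.6, -0.4, 0.4]
gripper_width: 0.0499
```

```bash
python3 -c "
from h import *
s=st();f=grab('side')
save(f,'lev5.png',(130,200,290,370),4)
"
```

```text
t 6.25 tcp [0.4272 0.3846 0.0461] jaw 170.99 F [ 2.6 -0.4  0.4] w 0.0499 q [ 1.02  0.45 -0.31  0.   -0.81 -1.17] tilt [ 0.003  0.001 -1.   ]
```

View pics/lev5.png

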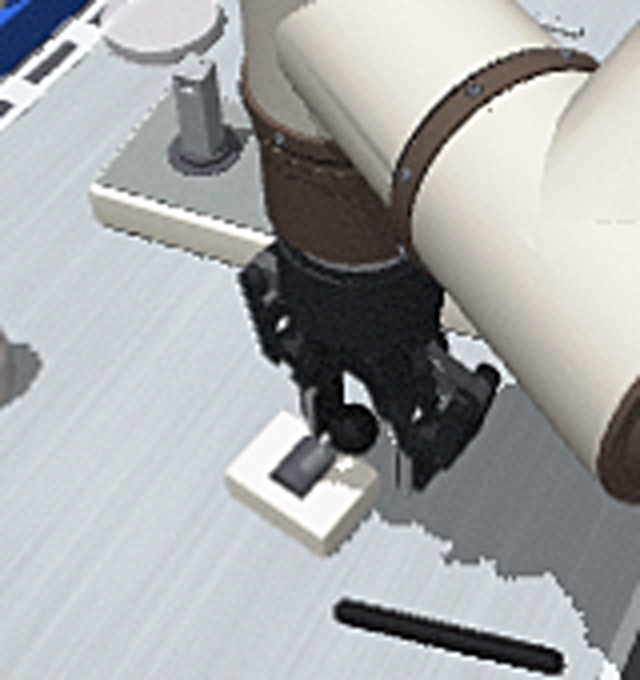

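send_rows:
  series:
    - {"translation":[-3,0.5,0],"roll":0,"gripper":50}
    - {"translation":[-5,1,0],"roll":0,"gripper":50}
    - {"translation":[-5,1,0],"roll":0,"gripper":50}
  squeeze: 40

```text
time: 6.55
eef_pos: [0.4265, 0.385, 0.0461]
ee_rot: [-0.053, 0.058, 0.706, -0.704]
force: [19.2, -6.0, -4.3]
gripper_width: 0.0499
```

```bash
python3 -c "
from h import *
f=grab('side');C=cloud(f)
p=[(130+355/4),(200+428/4)];print(onplane(f,[p],.092),C[int(p[1]),int(p[0])])
"
```

```text
[[0.43652469 0.38103884 0.092     ]] [0.43362996 0.38837735 0.10314397]
```

send_rows:
  series:
    - {"translation":[9,-2,0],"roll":0,"gripper":62}
    - {"translation":[9,-2,40],"roll":0,"gripper":62}
    - {"translation":[9,-2,80],"roll":0,"gripper":62}
    - {"translation":[9,-2,120],"roll":0,"gripper":62}
    - {"translation":[19,-40,160],"roll":0,"gripper":62}
    - {"translation":[19,-80,170],"roll":0,"gripper":62}
    - {"translation":[19,-120,170],"roll":0,"gripper":62}
  squeeze: 40

```text
time: 7.18
eef_pos: [0.4416, 0.2761, 0.2182]
ee_rot: [-0.053, 0.057, 0.707, -0.703]
force: [1.4, 0.0, -0.5]
gripper_width: 0.0619
```

```bash
cat > car.py <<'E'
from meas import *
def caps(f,lo,hi,z):
    im=f["frame"].astype(int); P=cloud(f)
    x,y,zz=P[...,0],P[...,1],P[...,2]
    reg=(x>lo[0])&(x<hi[0])&(y>lo[1])&(y<hi[1])
    out=[]
    for nm,m in(("blk",im.max(2)<50),("wht",(im.min(2)>150))):
        m=m&reg&(zz>.022)&(zz<.052)
        v,u=np.nonzero(m); c=onplane(f,[[u.mean(),v.mean()]],z)[0]; out.append(c); print(nm,m.sum(),c.round(4))
    d=out[0]-out[1]; print("mid",((out[0]+out[1])/2).round(4),"yaw",np.degrees(np.arctan2(d[1],d[0])).round(1))
    m=reg&(zz>.044)&(zz<.06); print("hub",m.sum(),P[m].mean(0).round(4))
    # hub-top by rays
    v,u=np.nonzero(m); r=cv2.minAreaRect(onplane(f,np.c_[u,v],.05)[:,:2].astype(np.float32)); print("rect",np.round(r[0],4),np.round(r[1],4),round(r[2],1))
if __name__=="__main__":
    f=grab("top");g=grab("side")
    for q in(f,g):
        print("A");caps(q,(.38,-.225),(.54,-.1),.04)
        print("B");caps(q,(.38,-.37),(.54,-.24),.04)
    cotters(f)
    save(f,"t5.png",(225,145,355,240),6)
E
python3 car.py
```

```text
A
blk 55 [ 0.4921 -0.1654  0.04  ]
wht 0 [nan nan nan]
mid [nan nan nan] yaw nan
hub 82 [ 0.4662 -0.1628  0.0488]
rect [ 0.4661 -0.1629] [0.0361 0.0359] 82.0
B
blk 72 [ 0.4789 -0.303   0.04  ]
wht 0 [nan nan nan]
mid [nan nan nan] yaw nan
hub 83 [ 0.4592 -0.3033  0.0488]
rect [ 0.4596 -0.3024] [0.0365 0.0361] 79.7
A
blk 39 [ 0.4904 -0.159   0.04  ]
wht 48 [ 0.4412 -0.156   0.04  ]
mid [ 0.4658 -0.1575  0.04  ] yaw -3.5
hub 82 [ 0.4637 -0.1588  0.0487]
rect [ 0.4636 -0.1564] [0.0455 0.0368] 82.2
B
blk 23 [ 0.4873 -0.2978  0.04  ]
wht 41 [ 0.4377 -0.2926  0.04  ]
mid [ 0.4625 -0.2952  0.04  ] yaw -6.0
hub 68 [ 0.4565 -0.2978  0.0485]
rect [ 0.4562 -0.2934] [0.0491 0.0372] 82.5
black 74 [285.1 167.3] [ 0.6228 -0.1379  0.02  ] [array([284.9, 167.4]), array([8.3, 8.9]), np.float64(56.3)]
black 71 [235.  171.5] [0.6105 0.029  0.02  ] [array([235. , 171.5]), array([9., 8.]), np.float64(90.0)]
black 71 [335.9 175.9] [ 0.5915 -0.3071  0.02  ] [array([336. , 176.1]), array([7.7, 9.1]), np.float64(66.8)]
black 37 [295.8 202.9] [ 0.5033 -0.1704  0.02  ] [array([295.5, 203. ]), array([4., 9.]), np.float64(90.0)]
black 40 [338.4 204.3] [ 0.4966 -0.3114  0.02  ] [array([338.5, 204.4]), array([9.4, 4.3]), np.float64(9.5)]
black 334 [126.  236.2] [0.4012 0.3866 0.02  ] [array([124.1, 239.1]), array([21. , 43.5]), np.float64(30.1)]car.py:9: RuntimeWarning: Mean of empty slice.
  v,u=np.nonzero(m); c=onplane(f,[[u.mean(),v.mean()]],z)[0]; out.append(c); print(nm,m.sum(),c.round(4))
  ret = ret.dtype.type(ret / rcount)
```

send_rows:
  series:
    - {"translation":[22,-330,30],"roll":-0.98,"gripper":65}
    - {"translation":[22,-330,30],"roll":-0.98,"gripper":65}
    - {"translation":[22,-330,30],"roll":-0.98,"gripper":65}
    - {"translation":[22,-330,30],"roll":-0.98,"gripper":65}
    - {"translation":[22,-330,30],"roll":-0.98,"gripper":65}
    - {"translation":[22,-330,30],"roll":-0.98,"gripper":65}
    - {"translation":[22,-330,30],"roll":-0.98,"gripper":65}
    - {"translation":[22,-330,30],"roll":-0.98,"gripper":65}
  squeeze: 40

```text
time: 7.95
eef_pos: [0.4616, -0.0566, 0.2447]
ee_rot: [-0.383, 0.382, 0.595, -0.594]
force: [1.5, -0.1, 0.0]
gripper_width: 0.065
```

send_rows:
  series:
    - {"translation":[2,-100,-60],"roll":-0.57,"gripper":65}
    - {"translation":[2,-100,-60],"roll":-0.57,"gripper":65}
    - {"translation":[2,-100,-60],"roll":-0.57,"gripper":65}
    - {"translation":[2,-100,-60],"roll":-0.57,"gripper":65}
    - {"translation":[2,-100,-60],"roll":-0.57,"gripper":65}
    - {"translation":[2,-100,-60],"roll":-0.57,"gripper":65}
    - {"translation":[2,-100,-60],"roll":-0.57,"gripper":65}
  squeeze: 40

```text
time: 8.53
eef_pos: [0.4641, -0.1549, 0.1842]
ee_rot: [0.533, -0.532, -0.465, 0.465]
force: [-0.4, 0.2, 0.5]
gripper_width: 0.0654
```

```bash
python3 -c "
from h import *
st()
f=grab('side');save(f,'c1.png',(250,100,350,220),5)"
```

```text
t 8.53 tcp [ 0.4641 -0.1549  0.1842] jaw 82.23 F [-0.4  0.2  0.5] w 0.0654 q [ 0.01  0.16 -0.33 -0.   -1.08 -1.72] tilt [-0.  0. -1.]
```

View pics/c1.png

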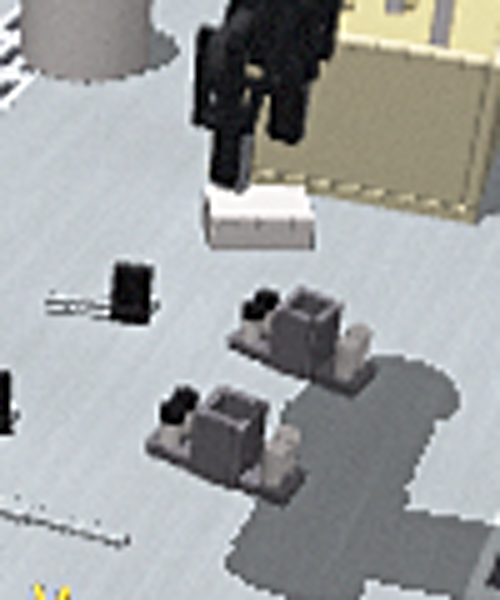

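send_rows:
  series:
    - {"translation":[0,-6,-40],"roll":0,"gripper":65}
    - {"translation":[0,-6,-80],"roll":0,"gripper":65}
    - {"translation":[0,-6,-120],"roll":0,"gripper":65}
    - {"translation":[0,-6,-150],"roll":0,"gripper":65}
    - {"translation":[0,-6,-155],"roll":0,"gripper":65}
    - {"translation":[0,-6,-155],"roll":0,"gripper":65}
  squeeze: 40

```text
time: 9.08
eef_pos: [0.463, -0.1606, 0.0281]
ee_rot: [0.534, -0.532, -0.464, 0.466]
force: [0.8, -0.7, 0.6]
gripper_width: 0.0651
```

```bash
python3 -c "
from h import *
st()
f=grab('side');save(f,'c2.png',(250,100,350,220),5)
g=grab('top');
for C in(cloud(g),cloud(f)):
  m=(C[...,2]>.056)&(C[...,2]<.16)&(C[...,0]>.41)&(C[...,0]<.52)&(C[...,1]>-.23)&(C[...,1]<-.06)
  n,l,ss,c=cv2.connectedComponentsWithStats(m.astype(np.uint8))
  for i in range(1,n):
    if ss[i,4]>5: q=C[l==i]; print(ss[i,4],c[i].round(),q.min(0).round(3),q.max(0).round(3),'low',q[np.argmin(q[:,2])].round(3))
"
```

```text
t 9.08 tcp [ 0.463  -0.1606  0.0281] jaw 82.25 F [ 0.8 -0.7  0.6] w 0.0651 q [-0.    0.36 -0.53  0.   -0.69 -1.7 ] tilt [-0.004 -0.    -1.   ]
401 [297. 165.] [ 0.441 -0.226  0.071] [ 0.484 -0.09   0.16 ] low [ 0.464 -0.195  0.071]
```

View pics/c2.png

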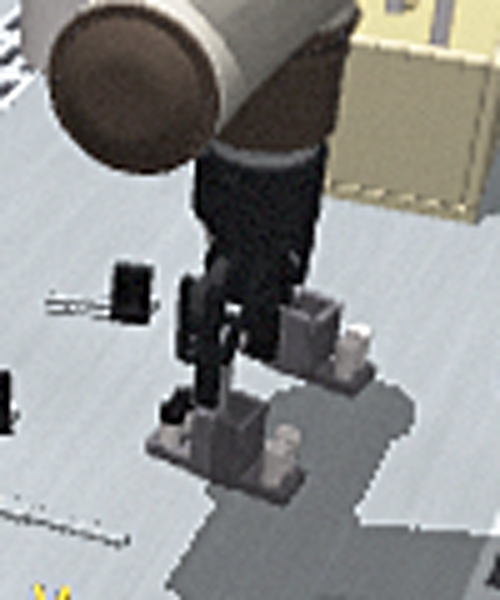

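send_rows:
  series:
    - {"translation":[0,0,-15],"roll":0,"gripper":65}
    - {"translation":[0,0,-30],"roll":0,"gripper":65}
    - {"translation":[0,0,-38],"roll":0,"gripper":65}
    - {"translation":[0,0,-38],"roll":0,"gripper":65}
    - {"translation":[0,0,-38],"roll":0,"gripper":65}
  squeeze: 40

```text
time: 9.6
eef_pos: [0.4651, -0.1611, -0.0074]
ee_rot: [-0.532, 0.534, 0.465, -0.464]
force: [0.2, -0.3, 0.9]
gripper_width: 0.0652
```

```bash
python3 -c "
from h import *
st()
f=grab('side');save(f,'c3.png',(250,100,350,220),5)
"
```

```text
t 9.6 tcp [ 0.4651 -0.1611 -0.0074] jaw 82.18 F [ 0.2 -0.3  0.9] w 0.0652 q [-0.    0.42 -0.56  0.   -0.59 -1.71] tilt [ 0.002 -0.    -1.   ]
```

View pics/c3.png

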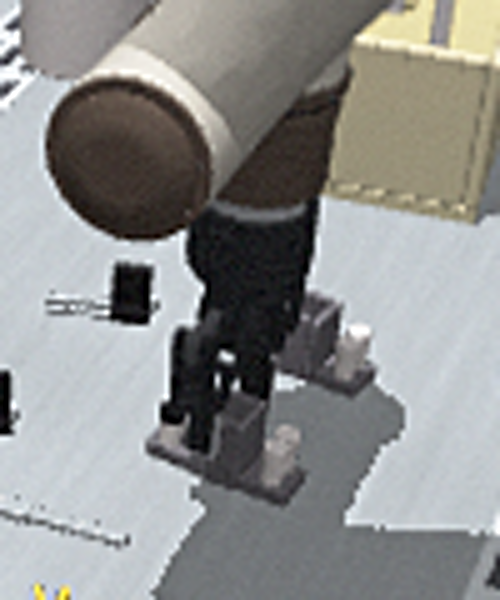

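send_rows:
  series:
    - {"translation":[0,0,-2],"roll":0,"gripper":30}
    - {"translation":[0,0,-2],"roll":0,"gripper":30}
    - {"translation":[0,0,-2],"roll":0,"gripper":30}
    - {"translation":[0,0,-2],"roll":0,"gripper":30}
    - {"translation":[0,0,-2],"roll":0,"gripper":30}
    - {"translation":[0,0,-2],"roll":0,"gripper":30}
  squeeze: 40

```text
time: 10.15
eef_pos: [0.4646, -0.1612, -0.0099]
ee_rot: [-0.533, 0.533, 0.465, -0.464]
force: [-0.6, -0.3, 5.0]
gripper_width: 0.0354
```

send_rows:
  series:
    - {"translation":[0,0,30],"roll":0,"gripper":30}
    - {"translation":[0,0,60],"roll":0,"gripper":30}
    - {"translation":[0,0,90],"roll":0,"gripper":30}
    - {"translation":[0,0,120],"roll":0,"gripper":30}
    - {"translation":[0,0,150],"roll":0,"gripper":30}
    - {"translation":[0,0,150],"roll":0,"gripper":30}
    - {"translation":[0,0,150],"roll":0,"gripper":30}
  squeeze: 40

```text
time: 10.73
eef_pos: [0.4643, -0.1608, 0.1401]
ee_rot: [-0.533, 0.534, 0.465, -0.463]
force: [-0.8, 0.9, -3.8]
gripper_width: 0.0354
```

```bash
python3 -c "
from h import *
st()
f=grab('side');save(f,'c4.png',(230,60,350,200),5)
g=grab('top');C=cloud(g)
z=C[...,2]; x,y=C[...,0],C[...,1]
m=(z>.112)&(z<.13)&(x>.38)&(x<.72)&(y>.12)&(y<.25)
n,l,s,c=cv2.connectedComponentsWithStats(m.astype(np.uint8))
for i in range(1,n):
  if s[i,4]>3:
    v,u=np.nonzero(l==i); print(c[i],onplane(g,[c[i]],.119),s[i,4],C[l==i].mean(0))
save(g,'sp.png',(165,135,205,240),6)
"
```

```text
t 10.73 tcp [ 0.4643 -0.1608  0.1401] jaw 82.11 F [-0.8  0.9 -3.8] w 0.0354 q [-0.    0.21 -0.4  -0.   -0.96 -1.71] tilt [ 0.003  0.001 -1.   ]
[177.11764706 153.32352941] [[0.65275932 0.20330202 0.119     ]] 34 [0.65343546 0.20388748 0.11597148]
[180.17647059 188.05882353] [[0.54451675 0.19265596 0.119     ]] 34 [0.54484313 0.19311113 0.11653428]
[183.5        224.16666667] [[0.43458562 0.18156585 0.119     ]] 36 [0.43469957 0.18210873 0.11590301]
```

View pics/c4.png

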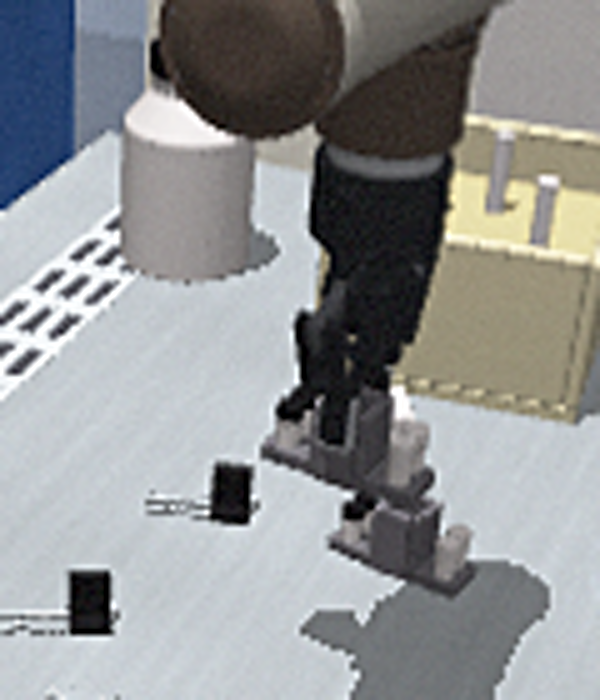

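View pics/sp.png

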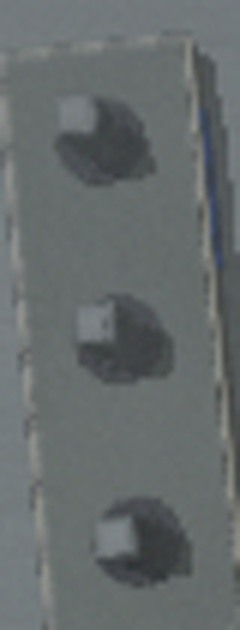

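```bash
python3 -c "
from h import *
g=grab('side');C=cloud(g);save(g,'sps.png',(165,200,285,260),6)
for X in ([.6528,.2033,.119],[.5445,.1927,.119],[.4346,.1816,.119]): print(proj(g,[X]))
"
```

```text
[[178.31278091 213.57294937]]
[[217.89516621 224.14141477]]
[[260.85751377 235.46947924]]
```

View pics/sps.png

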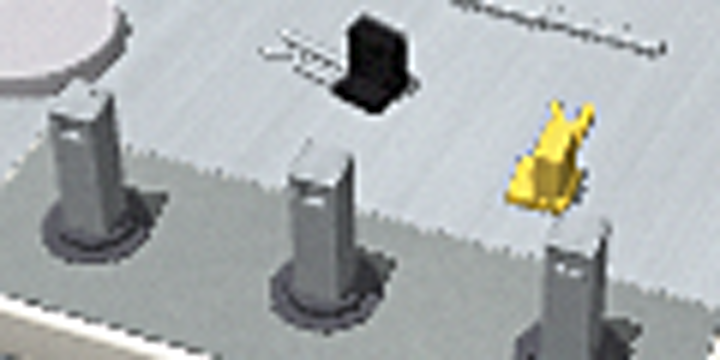

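send_rows:
  series:
    - {"translation":[140,280,15],"roll":0.242,"gripper":30}
    - {"translation":[140,280,15],"roll":0.242,"gripper":30}
    - {"translation":[140,280,15],"roll":0.242,"gripper":30}
    - {"translation":[140,280,15],"roll":0.242,"gripper":30}
    - {"translation":[140,280,15],"roll":0.242,"gripper":30}
    - {"translation":[140,280,15],"roll":0.242,"gripper":30}
    - {"translation":[140,280,15],"roll":0.242,"gripper":30}
    - {"translation":[140,280,15],"roll":0.242,"gripper":30}
  squeeze: 60

```text
time: 11.55
eef_pos: [0.6049, 0.1228, 0.1516]
ee_rot: [0.473, -0.472, -0.525, 0.527]
force: [-0.2, 0.1, -3.6]
gripper_width: 0.0351
```

send_rows:
  series:
    - {"translation":[20,40,0],"roll":0,"gripper":30}
    - {"translation":[35,65,0],"roll":0,"gripper":30}
    - {"translation":[47,86,0],"roll":0,"gripper":30}
    - {"translation":[47,86,0],"roll":0,"gripper":30}
    - {"translation":[47,86,0],"roll":0,"gripper":30}
  squeeze: 60

```text
time: 11.97
eef_pos: [0.6499, 0.2057, 0.1504]
ee_rot: [0.474, -0.472, -0.524, 0.528]
force: [-0.5, -0.1, -3.5]
gripper_width: 0.035
```

```bash
python3 -c "
from h import *
st()
f=grab('side');save(f,'d1.png',(120,120,240,260),5)
g=grab('top');save(g,'d1t.png',(130,110,230,220),5)
"
```

```text
t 11.97 tcp [0.6499 0.2057 0.1504] jaw 96.08 F [-0.5 -0.1 -3.5] w 0.035 q [ 0.54  0.51  0.1  -0.   -1.17 -2.01] tilt [-0.006 -0.003 -1.   ]
```

View pics/d1.png

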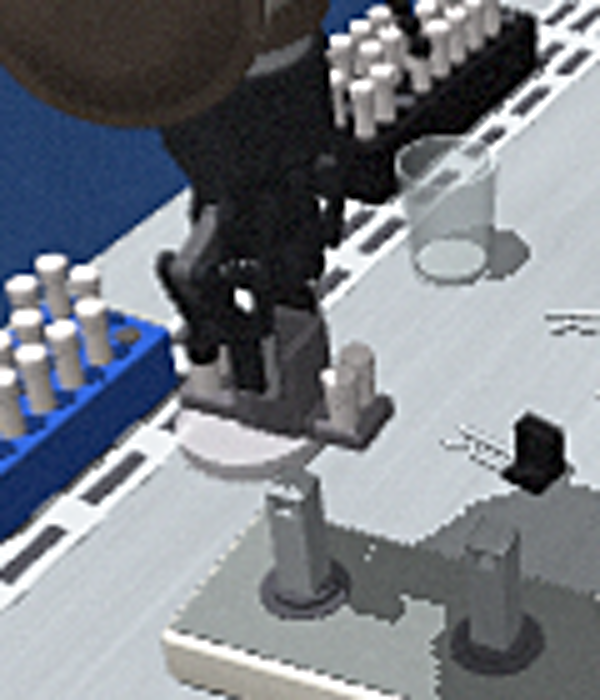

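View pics/d1t.png

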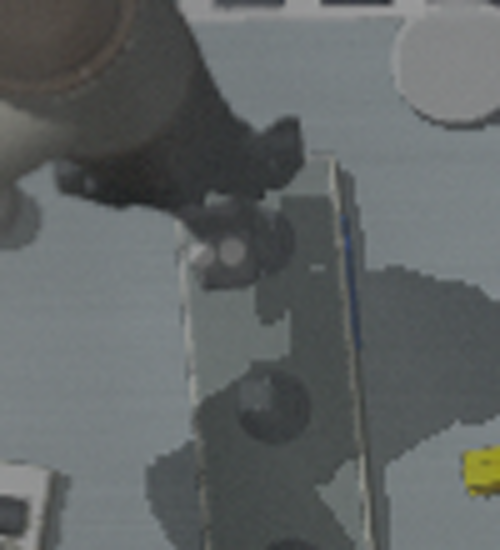

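```bash
python3 -c "
from h import *
f=grab('side')
a=np.radians(6)
ex=np.array([np.cos(a),np.sin(a),0]);ey=np.array([-np.sin(a),np.cos(a),0])
c=np.array([.6499,.2057,.160])
X=[c+sx*.051*ex+sy*.017*ey for sx,sy in((-1,1),(1,1),(-1,-1))]
im=f['frame'][:,:,::-1].copy()
im=cv2.resize(im[120:260,120:240],None,fx=5,fy=5,interpolation=cv2.INTER_CUBIC)
def dot(p,col): cv2.circle(im,tuple(int(v) for v in ((p+.5-np.array([120,120]))*5)),3,col,-1)
for p in proj(f,X): dot(p,(0,0,255))
s=np.array([.6513,.2053,.119])
for sx in(-1,1):
  for sy in(-1,1): dot(proj(f,[s+sx*.0055*ex+sy*.0055*ey])[0],(0,255,0)); dot(proj(f,[s-[0,0,.006]+sx*.01*ex+sy*.01*ey])[0],(0,255,255))
cv2.imwrite('pics/d2.png',im)
"
```

```text
(no output)
```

View pics/d2.png

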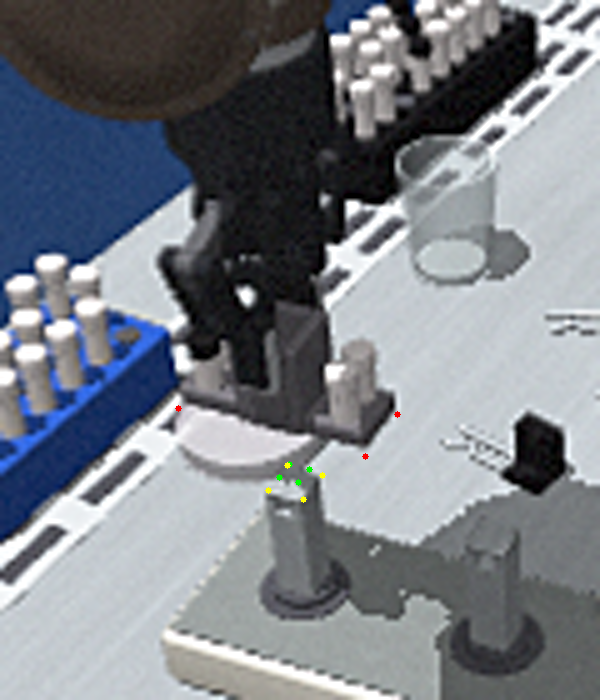

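```bash
python3 -c "
from h import *
st()
f=grab('side');C=cloud(f)
def at(x,y): 
  u,v=120+x/5,120+y/5; print((x,y),C[int(v),int(u)].round(4))
for p in [(367,440),(355,435),(300,428),(260,415),(230,405),(345,400),(300,340),(300,310),(285,520),(300,490),(290,500),(300,560),(305,615),(480,560),(500,545)]: at(*p)
z=C[...,2];x=C[...,0];y=C[...,1]
m=(abs(x-.65)<.08)&(abs(y-.2)<.05)&(z>.125)&(z<.24)
q=C[m];print(np.percentile(q[:,2],[0,1,2,5,10]))
"
```

```text
t 12.12 tcp [0.65   0.2039 0.1528] jaw 95.96 F [-0.   0.7 -2. ] w 0.0346 q [ 0.54  0.51  0.1  -0.   -1.17 -2.01] tilt [-0.003 -0.002 -1.   ]
(367, 440) [0.5985 0.2135 0.1652]
(355, 435) [0.6012 0.2172 0.1701]
(300, 428) [0.6306 0.2201 0.1674]
(260, 415) [0.6518 0.2227 0.1677]
(230, 405) [0.67   0.2219 0.1666]
(345, 400) [0.6076 0.2136 0.1863]
(300, 340) [0.6315 0.2113 0.2118]
(300, 310) [0.6447 0.1919 0.2123]
(285, 520) [0.6509 0.2161 0.0948]
(300, 490) [0.643  0.211  0.1141]
(290, 500) [0.6457 0.2165 0.1107]
(300, 560) [0.6455 0.2152 0.0686]
(305, 615) [0.6389 0.2251 0.0408]
(480, 560) [0.5451 0.2023 0.1007]
(500, 545) [0.5339 0.2013 0.1145]
[0.16094824 0.16408392 0.16473887 0.16721324 0.17004299]
```

send_rows:
  series:
    - {"translation":[0,1,-15],"roll":0,"gripper":30}
    - {"translation":[0,1,-30],"roll":0,"gripper":30}
    - {"translation":[0,1,-40],"roll":0,"gripper":30}
    - {"translation":[0,1,-46],"roll":0,"gripper":30}
    - {"translation":[0,1,-52],"roll":0,"gripper":30}
    - {"translation":[0,1,-52],"roll":0,"gripper":30}
  squeeze: 60

```text
time: 12.67
eef_pos: [0.6513, 0.2056, 0.1017]
ee_rot: [-0.473, 0.473, 0.525, -0.525]
force: [0.9, 0.4, -2.8]
gripper_width: 0.035
```

```bash
python3 -c "
from h import *
st()
f=grab('side');save(f,'d3.png',(120,120,240,260),5)
"
```

```text
t 12.67 tcp [0.6513 0.2056 0.1017] jaw 95.99 F [ 0.9  0.4 -2.8] w 0.035 q [ 0.54  0.55  0.04  0.   -1.06 -2.01] tilt [ 0. -0. -1.]
```

View pics/d3.png

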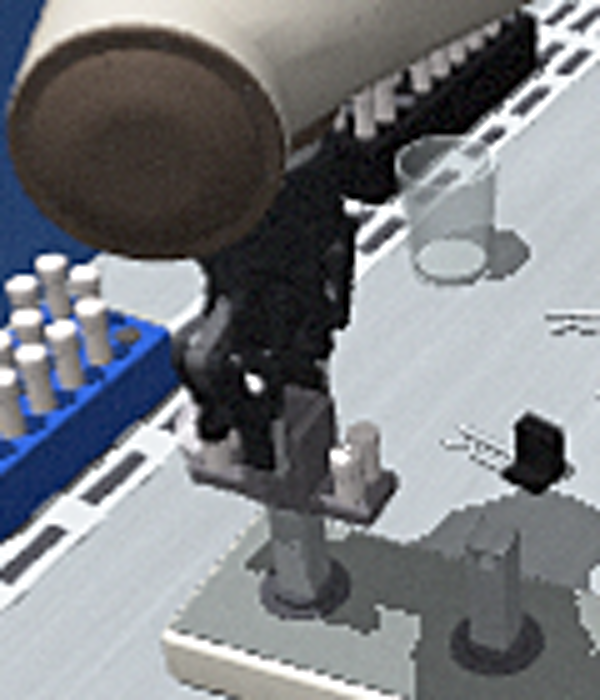

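send_rows:
  series:
    - {"translation":[0,0,-6],"roll":0,"gripper":30}
    - {"translation":[0,0,-12],"roll":0,"gripper":30}
    - {"translation":[0,0,-18],"roll":0,"gripper":30}
    - {"translation":[0,0,-24],"roll":0,"gripper":30}
    - {"translation":[0,0,-24],"roll":0,"gripper":30}
  squeeze: 60

```text
time: 13.13
eef_pos: [0.6513, 0.2061, 0.077]
ee_rot: [-0.473, 0.473, 0.526, -0.525]
force: [2.6, 0.3, -4.1]
gripper_width: 0.0347
```

send_rows:
  series:
    - {"translation":[0,0,-10],"roll":0,"gripper":30}
    - {"translation":[0,0,-20],"roll":0,"gripper":30}
    - {"translation":[0,0,-30],"roll":0,"gripper":30}
    - {"translation":[0,0,-36],"roll":0,"gripper":30}
    - {"translation":[0,0,-40],"roll":0,"gripper":30}
    - {"translation":[0,0,-40],"roll":0,"gripper":30}
  squeeze: 60

```text
time: 13.63
eef_pos: [0.6512, 0.206, 0.0371]
ee_rot: [0.473, -0.473, -0.525, 0.526]
force: [4.7, 0.5, -5.6]
gripper_width: 0.0346
```

```bash
python3 -c "
from h import *
st()
f=grab('side');save(f,'d4.png',(120,120,240,260),5)
"
```

```text
t 13.63 tcp [0.6512 0.206  0.0371] jaw 96.0 F [ 4.7  0.5 -5.6] w 0.0346 q [ 0.54  0.61 -0.02  0.   -0.93 -2.01] tilt [-0. -0. -1.]
```

View pics/d4.png

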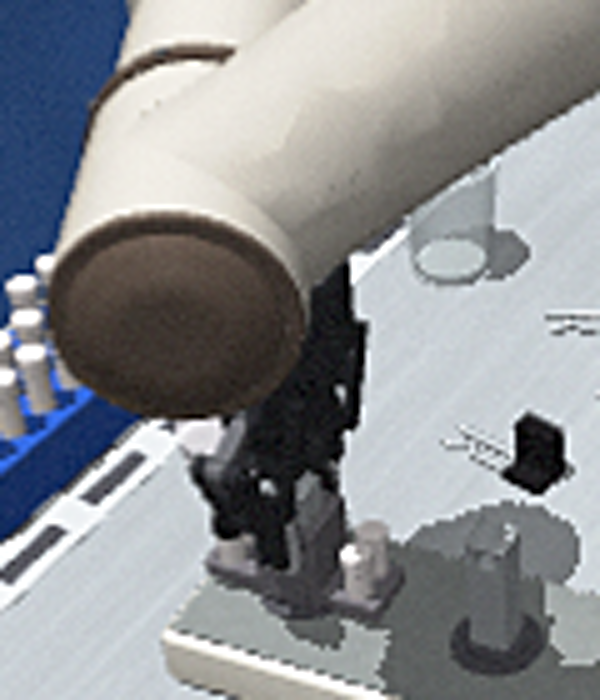

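send_rows:
  series:
    - {"translation":[0,0,0],"roll":0,"gripper":50}
    - {"translation":[0,0,0],"roll":0,"gripper":50}
    - {"translation":[0,0,0],"roll":0,"gripper":55}
    - {"translation":[0,0,30],"roll":0,"gripper":55}
    - {"translation":[0,0,60],"roll":0,"gripper":55}
    - {"translation":[0,0,90],"roll":0,"gripper":55}
    - {"translation":[0,0,120],"roll":0,"gripper":55}
    - {"translation":[0,0,120],"roll":0,"gripper":55}
  squeeze: 60

```text
time: 14.35
eef_pos: [0.6545, 0.2071, 0.1674]
ee_rot: [-0.47, 0.475, 0.53, -0.521]
force: [0.4, 0.2, 1.9]
gripper_width: 0.0552
```

```bash
python3 -c "
from h import *
st()
f=grab('side');save(f,'d5.png',(120,150,240,260),5)
C=cloud(f);z=C[...,2];x=C[...,0];y=C[...,1]
m=(abs(x-.65)<.06)&(abs(y-.2)<.05)&(z>.048)
"
```

```text
t 14.35 tcp [0.6545 0.2071 0.1674] jaw 96.08 F [0.4 0.2 1.9] w 0.0552 q [ 0.54  0.5   0.12  0.   -1.18 -2.01] tilt [ 0.013  0.005 -1.   ]
```

View pics/d5.png

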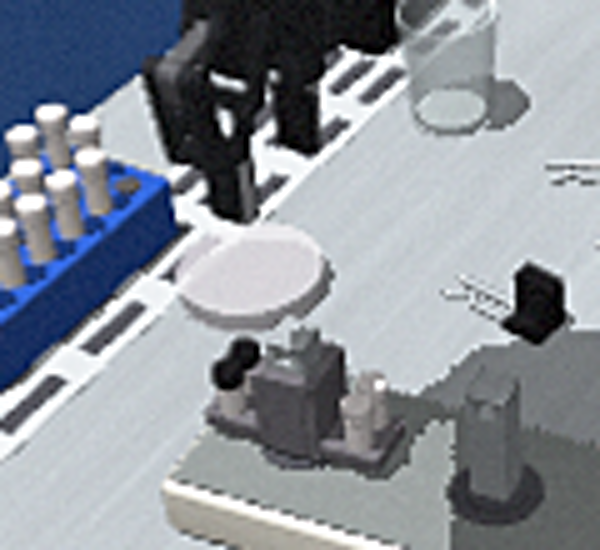

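send_rows:
  series:
    - {"translation":[-3,0,0],"roll":0.98,"gripper":45}
    - {"translation":[-3,0,0],"roll":0.98,"gripper":45}
    - {"translation":[-3,0,0],"roll":0.98,"gripper":45}
    - {"translation":[-3,0,0],"roll":0.98,"gripper":45}
    - {"translation":[-3,0,0],"roll":0.98,"gripper":45}
    - {"translation":[-3,0,0],"roll":0.98,"gripper":45}
    - {"translation":[-3,0,0],"roll":0.98,"gripper":45}
    - {"translation":[-3,0,0],"roll":0.98,"gripper":45}
  squeeze: 20

```text
time: 15.07
eef_pos: [0.647, 0.2057, 0.1576]
ee_rot: [0.169, -0.167, -0.686, 0.687]
force: [-0.4, 0.4, -0.2]
gripper_width: 0.0451
```

send_rows:
  series:
    - {"translation":[0,0,-20],"roll":0.59,"gripper":45}
    - {"translation":[0,0,-40],"roll":0.59,"gripper":45}
    - {"translation":[0,0,-50],"roll":0.59,"gripper":45}
    - {"translation":[0,0,-50],"roll":0.59,"gripper":45}
    - {"translation":[0,0,-50],"roll":0.59,"gripper":45}
    - {"translation":[0,0,-50],"roll":0.59,"gripper":45}
    - {"translation":[0,0,-50],"roll":0.59,"gripper":45}
  squeeze: 20

```text
time: 15.65
eef_pos: [0.6474, 0.2058, 0.1079]
ee_rot: [-0.035, 0.036, -0.706, 0.706]
force: [0.0, 0.2, -0.2]
gripper_width: 0.045
```

```bash
python3 -c "
from h import *
st()
f=grab('side');save(f,'d6.png',(120,150,240,260),5)
"
```

```text
t 15.65 tcp [0.6474 0.2058 0.1079] jaw -174.18 F [ 0.   0.2 -0.2] w 0.045 q [ 0.55  0.54  0.04 -0.   -1.07 -0.44] tilt [-0.001 -0.    -1.   ]
```

View pics/d6.png

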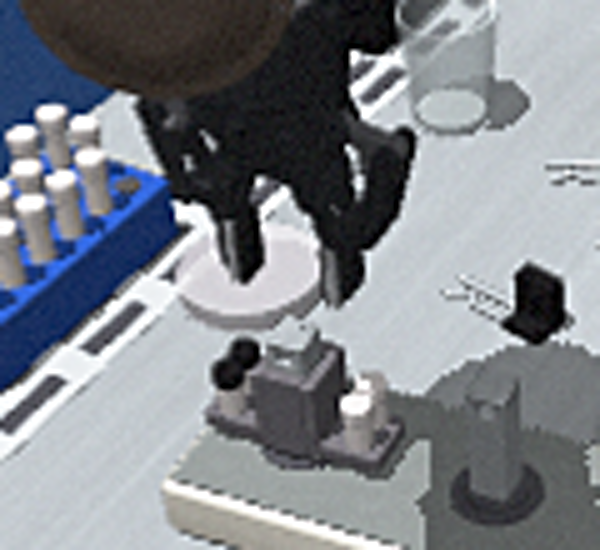

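send_rows:
  series:
    - {"translation":[4,0,-20],"roll":0,"gripper":45}
    - {"translation":[4,0,-36],"roll":0,"gripper":45}
    - {"translation":[4,0,-36],"roll":0,"gripper":45}
    - {"translation":[4,0,-36],"roll":0,"gripper":23}
    - {"translation":[4,0,-36],"roll":0,"gripper":15}
    - {"translation":[4,0,-36],"roll":0,"gripper":15}
    - {"translation":[4,0,-36],"roll":0,"gripper":15}
    - {"translation":[4,0,-36],"roll":0,"gripper":15}
  squeeze: 20

```text
time: 16.37
eef_pos: [0.6531, 0.2063, 0.0737]
ee_rot: [0.038, -0.036, 0.706, -0.706]
force: [2.4, -0.5, -0.1]
gripper_width: 0.0194
```

```bash
python3 -c "
from h import *
st()
f=grab('side');save(f,'d7.png',(120,150,240,260),5)
"
```

```text
t 16.37 tcp [0.6531 0.2063 0.0737] jaw -174.05 F [ 2.4 -0.5 -0.1] w 0.0194 q [ 0.54  0.58  0.01  0.   -1.   -0.44] tilt [ 0.003  0.001 -1.   ]
```

View pics/d7.png

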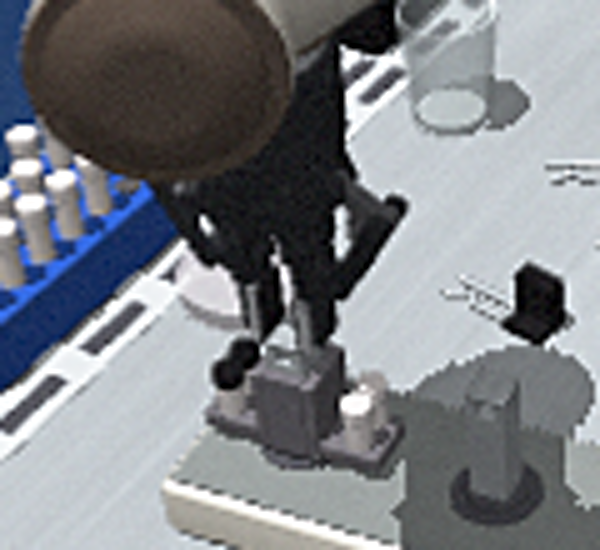

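send_rows:
  series:
    - {"translation":[1.7,0,0],"roll":0,"gripper":15}
    - {"translation":[1.7,0,0],"roll":0,"gripper":15}
    - {"translation":[1.7,0,0],"roll":0,"gripper":15}
  squeeze: 20

```text
time: 16.67
eef_pos: [0.653, 0.2062, 0.0736]
ee_rot: [0.037, -0.037, 0.706, -0.706]
force: [-2.4, 0.8, 4.9]
gripper_width: 0.019
```

send_rows:
  series:
    - {"translation":[0,0,0],"roll":0,"gripper":40}
    - {"translation":[0,0,0],"roll":0,"gripper":40}
    - {"translation":[0,0,0],"roll":0,"gripper":40}
  squeeze: 20

```text
time: 16.92
eef_pos: [0.6534, 0.2058, 0.072]
ee_rot: [-0.037, 0.037, -0.706, 0.706]
force: [-0.6, -0.5, -0.1]
gripper_width: 0.0402
```

send_rows:
  series:
    - {"translation":[0,0,0],"roll":0,"gripper":15}
    - {"translation":[0,0,0],"roll":0,"gripper":15}
    - {"translation":[0,0,0],"roll":0,"gripper":15}
    - {"translation":[0,0,0],"roll":0,"gripper":15}
  squeeze: 20

```text
time: 17.25
eef_pos: [0.653, 0.2058, 0.0721]
ee_rot: [-0.036, 0.037, -0.706, 0.706]
force: [-2.3, 0.8, 1.1]
gripper_width: 0.0192
```

send_rows:
  series:
    - {"translation":[0,0,0],"roll":0,"gripper":45}
    - {"translation":[0,0,0],"roll":0,"gripper":45}
    - {"translation":[0,0,40],"roll":0,"gripper":65}
    - {"translation":[0,0,80],"roll":0,"gripper":65}
    - {"translation":[-14,-37,100],"roll":0.12,"gripper":65}
    - {"translation":[-28,-74,100],"roll":0.24,"gripper":65}
    - {"translation":[-42,-111,100],"roll":0.36,"gripper":65}
    - {"translation":[-56,-148,100],"roll":0.48,"gripper":65}
  squeeze: 40

```text
time: 17.92
eef_pos: [0.5974, 0.0568, 0.1732]
ee_rot: [0.207, -0.205, 0.676, -0.676]
force: [1.2, -1.0, -0.3]
gripper_width: 0.0651
```

send_rows:
  series:
    - {"translation":[-115,-300,0],"roll":0.8,"gripper":65}
    - {"translation":[-115,-300,0],"roll":0.8,"gripper":65}
    - {"translation":[-115,-300,0],"roll":0.8,"gripper":65}
    - {"translation":[-115,-300,0],"roll":0.8,"gripper":65}
    - {"translation":[-115,-300,0],"roll":0.8,"gripper":65}
    - {"translation":[-115,-300,0],"roll":0.8,"gripper":65}
    - {"translation":[-115,-300,0],"roll":0.8,"gripper":65}
    - {"translation":[-115,-300,0],"roll":0.8,"gripper":65}
  squeeze: 40

```text
time: 18.58
eef_pos: [0.4821, -0.2439, 0.1729]
ee_rot: [-0.452, 0.452, -0.543, 0.544]
force: [1.2, 0.6, -0.8]
gripper_width: 0.0646
```

```bash
python3 -c "
from car import *
st()
f=grab('side');g=grab('top')
save(f,'e1.png',scale=1.5)
save(g,'e1t.png',scale=1.5)
for q in(g,f): caps(q,(.38,-.37),(.54,-.24),.04)
cotters(g)
" 2>/dev/null
```

```text
t 18.58 tcp [ 0.4821 -0.2439  0.1729] jaw -100.51 F [ 1.2  0.6 -0.8] w 0.0646 q [-0.17  0.26 -0.24  0.   -1.07  1.56] tilt [ 0.002 -0.001 -1.   ]
blk 39 [ 0.4538 -0.2958  0.04  ]
wht 0 [nan nan nan]
mid [nan nan nan] yaw nan
hub 49 [ 0.4502 -0.2994  0.0489]
rect [ 0.4496 -0.3   ] [0.0355 0.0386] 87.6
blk 22 [ 0.4909 -0.2966  0.04  ]
wht 19 [ 0.4392 -0.2933  0.04  ]
mid [ 0.4651 -0.295   0.04  ] yaw -3.6
hub 66 [ 0.4565 -0.2996  0.0482]
rect [ 0.4558 -0.2964] [0.0432 0.0372] 82.5
black 72 [235.1 171.6] [0.6103 0.029  0.02  ] [array([235. , 171.5]), array([9., 8.]), np.float64(90.0)]
black 147 [337.8 213.5] [ 0.4662 -0.3082  0.02  ] [array([339.1, 215.2]), array([20.9, 13.2]), np.float64(10.3)]
black 88 [119.2 246.4] [0.3685 0.408  0.02  ] [array([119.1, 245.6]), array([33.7,  2.7]), np.float64(79.9)]
```

View pics/e1t.png

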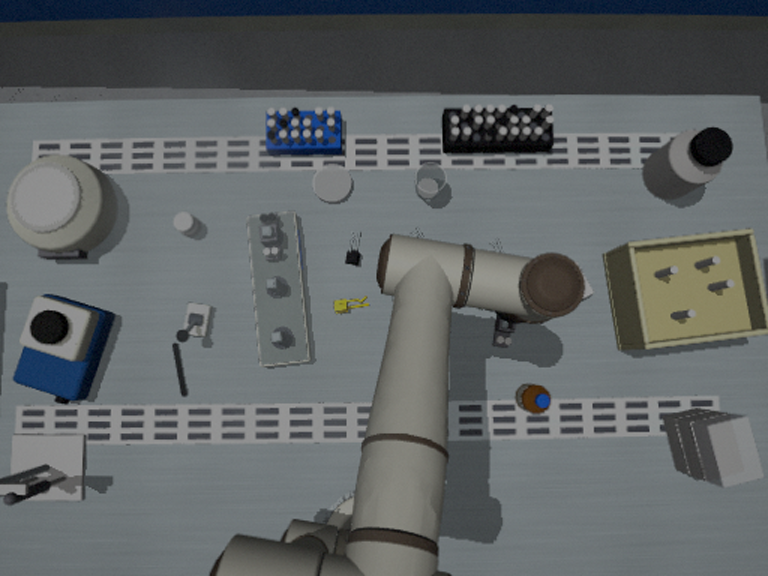

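send_rows:
  series:
    - {"translation":[-15,-40,-10],"roll":0,"gripper":65}
    - {"translation":[-23,-56,-40],"roll":0,"gripper":65}
    - {"translation":[-23,-56,-80],"roll":0,"gripper":65}
    - {"translation":[-23,-56,-115],"roll":0,"gripper":65}
    - {"translation":[-23,-56,-140],"roll":0,"gripper":65}
    - {"translation":[-23,-56,-140],"roll":0,"gripper":65}
  squeeze: 40

```text
time: 19.18
eef_pos: [0.4559, -0.2964, 0.0272]
ee_rot: [0.449, -0.453, 0.548, -0.541]
force: [-0.1, 0.5, -0.2]
gripper_width: 0.0652
```

```bash
python3 -c "
from h import *
st()
f=grab('side');save(f,'e2.png',(250,90,350,200),5)
"
```

```text
t 19.18 tcp [ 0.4559 -0.2964  0.0272] jaw -100.77 F [-0.1  0.5 -0.2] w 0.0652 q [-0.28  0.44 -0.39 -0.   -0.75  1.66] tilt [-0.01   0.004 -1.   ]
```

View pics/e2.png

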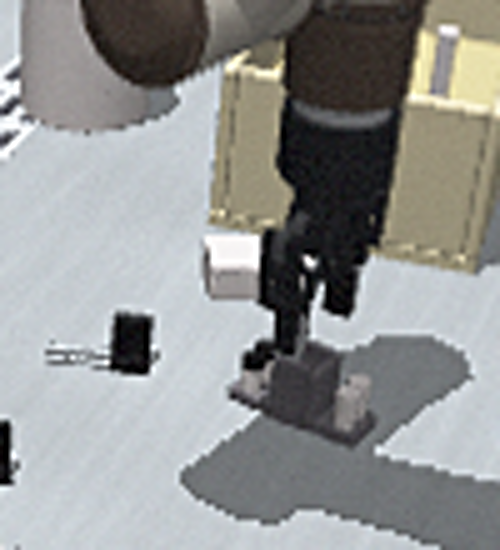

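send_rows:
  series:
    - {"translation":[0,-1,-15],"roll":0,"gripper":65}
    - {"translation":[0,-1,-30],"roll":0,"gripper":65}
    - {"translation":[0,-1,-41],"roll":0,"gripper":65}
    - {"translation":[0,-1,-41],"roll":0,"gripper":65}
    - {"translation":[0,-1,-41],"roll":0,"gripper":50}
    - {"translation":[0,-1,-41],"roll":0,"gripper":30}
    - {"translation":[0,-1,-41],"roll":0,"gripper":30}
    - {"translation":[0,-1,-41],"roll":0,"gripper":30}
  squeeze: 40

```text
time: 19.9
eef_pos: [0.4617, -0.2997, -0.0064]
ee_rot: [-0.452, 0.451, -0.543, 0.546]
force: [0.7, 0.7, 6.8]
gripper_width: 0.0352
```

send_rows:
  series:
    - {"translation":[0,0,0],"roll":0,"gripper":30}
    - {"translation":[0,0,0],"roll":0,"gripper":30}
    - {"translation":[0,0,0],"roll":0,"gripper":30}
  squeeze: 60

```text
time: 20.15
eef_pos: [0.4617, -0.2997, -0.0064]
ee_rot: [-0.452, 0.451, -0.543, 0.546]
force: [0.0, 1.6, 7.2]
gripper_width: 0.0347
```

```bash
python3 -c "
from h import *
st()
f=grab('side');save(f,'e3.png',(250,90,350,200),5)
"
```

```text
t 20.15 tcp [ 0.4617 -0.2997 -0.0064] jaw -100.65 F [0.  1.6 7.2] w 0.0347 q [-0.28  0.49 -0.42  0.   -0.66  1.67] tilt [ 0.004 -0.002 -1.   ]
```

View pics/e3.png

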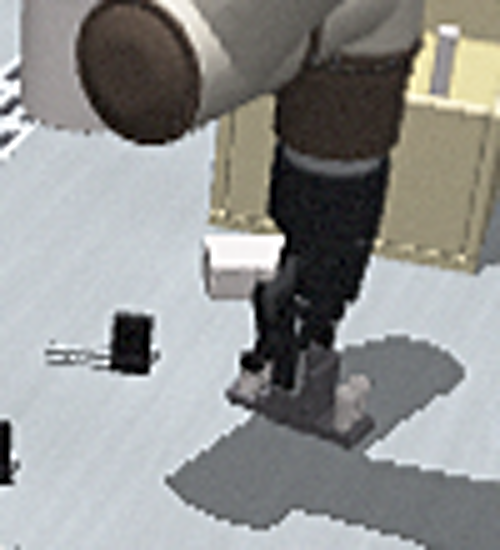

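send_rows:
  series:
    - {"translation":[0,0,40],"roll":0,"gripper":30}
    - {"translation":[0,0,80],"roll":0,"gripper":30}
    - {"translation":[0,0,120],"roll":0,"gripper":30}
    - {"translation":[0,40,160],"roll":0.08,"gripper":30}
    - {"translation":[0,80,165],"roll":0.15,"gripper":30}
    - {"translation":[0,120,165],"roll":0.22,"gripper":30}
    - {"translation":[0,160,165],"roll":0.29,"gripper":30}
    - {"translation":[0,200,165],"roll":0.29,"gripper":30}
  squeeze: 60

```text
time: 20.87
eef_pos: [0.4589, -0.1031, 0.1571]
ee_rot: [0.526, -0.525, 0.473, -0.473]
force: [1.0, 0.9, -2.6]
gripper_width: 0.0345
```

send_rows:
  series:
    - {"translation":[0,40,0],"roll":0,"gripper":30}
    - {"translation":[0,80,0],"roll":0,"gripper":30}
    - {"translation":[-10,120,0],"roll":0,"gripper":30}
    - {"translation":[-20,160,0],"roll":0,"gripper":30}
    - {"translation":[-25,200,0],"roll":0,"gripper":30}
    - {"translation":[-25,240,0],"roll":0,"gripper":30}
    - {"translation":[-25,270,0],"roll":0,"gripper":30}
    - {"translation":[-25,280,0],"roll":0,"gripper":30}
  squeeze: 60

```text
time: 21.53
eef_pos: [0.4345, 0.1789, 0.1567]
ee_rot: [0.527, -0.525, 0.473, -0.472]
force: [0.8, -0.2, -2.2]
gripper_width: 0.0343
```

send_rows:
  series:
    - {"translation":[0,0,0],"roll":0,"gripper":30}
    - {"translation":[0,0,0],"roll":0,"gripper":30}
    - {"translation":[0,0,0],"roll":0,"gripper":30}
  squeeze: 60

```text
time: 21.78
eef_pos: [0.4341, 0.174, 0.1561]
ee_rot: [-0.524, 0.525, -0.474, 0.474]
force: [-0.0, -0.3, -2.5]
gripper_width: 0.0346
```

```bash
python3 -c "
from h import *
st()
f=grab('side');save(f,'e4.png',(200,150,320,280),5)
"
```

```text
t 21.78 tcp [0.4341 0.174  0.1561] jaw -84.15 F [-0.  -0.3 -2.5] w 0.0346 q [ 0.73  0.15 -0.42 -0.   -1.    0.94] tilt [-0.001 -0.001 -1.   ]
```

View pics/e4.png

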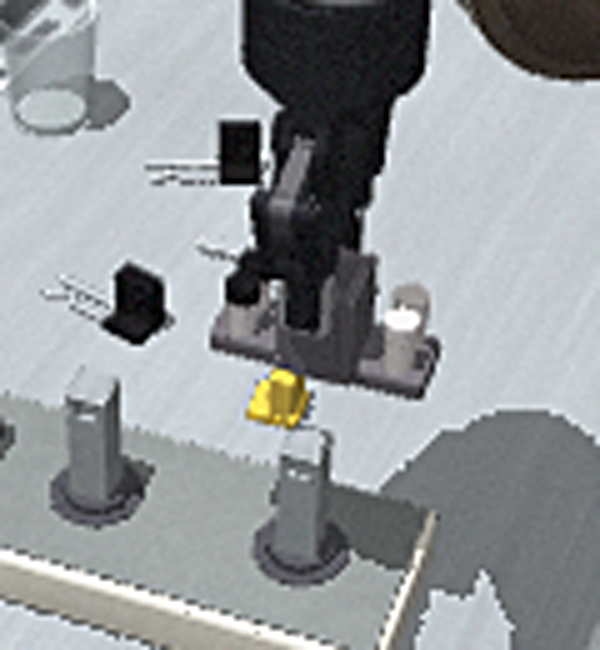

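send_rows:
  series:
    - {"translation":[2,9,0],"roll":0,"gripper":30}
    - {"translation":[2,9,0],"roll":0,"gripper":30}
    - {"translation":[2,9,-15],"roll":0,"gripper":30}
    - {"translation":[2,9,-30],"roll":0,"gripper":30}
    - {"translation":[2,9,-40],"roll":0,"gripper":30}
    - {"translation":[2,9,-46],"roll":0,"gripper":30}
    - {"translation":[2,9,-52],"roll":0,"gripper":30}
    - {"translation":[2,9,-52],"roll":0,"gripper":30}
  squeeze: 60

```text
time: 22.5
eef_pos: [0.4363, 0.1836, 0.1035]
ee_rot: [-0.524, 0.526, -0.474, 0.474]
force: [-0.7, 0.9, -2.7]
gripper_width: 0.0346
```

```bash
python3 -c "
from h import *
st()
f=grab('side');save(f,'e5.png',(200,150,320,280),5)
"
```

```text
t 22.5 tcp [0.4363 0.1836 0.1035] jaw -84.12 F [-0.7  0.9 -2.7] w 0.0346 q [ 0.74  0.22 -0.48 -0.   -0.87  0.93] tilt [-0.001 -0.001 -1.   ]
```

View pics/e5.png

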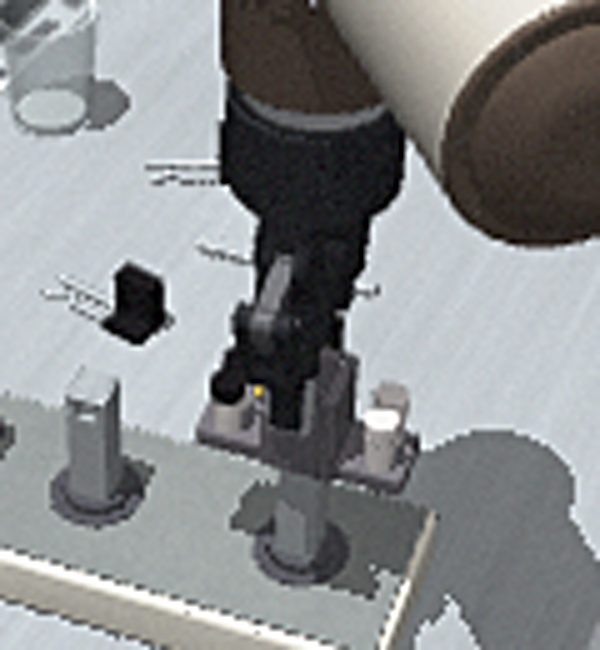

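send_rows:
  series:
    - {"translation":[0,0,-6],"roll":0,"gripper":30}
    - {"translation":[0,0,-12],"roll":0,"gripper":30}
    - {"translation":[0,0,-18],"roll":0,"gripper":30}
    - {"translation":[0,0,-24],"roll":0,"gripper":30}
    - {"translation":[0,0,-24],"roll":0,"gripper":30}
  squeeze: 60

```text
time: 22.97
eef_pos: [0.4358, 0.1835, 0.0789]
ee_rot: [-0.524, 0.526, -0.474, 0.473]
force: [-0.9, 0.3, -2.1]
gripper_width: 0.0347
```

send_rows:
  series:
    - {"translation":[0,0,-10],"roll":0,"gripper":30}
    - {"translation":[0,0,-20],"roll":0,"gripper":30}
    - {"translation":[0,0,-30],"roll":0,"gripper":30}
    - {"translation":[0,0,-35],"roll":0,"gripper":30}
    - {"translation":[0,0,-38],"roll":0,"gripper":30}
    - {"translation":[0,0,-38],"roll":0,"gripper":30}
  squeeze: 60

```text
time: 23.47
eef_pos: [0.4365, 0.184, 0.0419]
ee_rot: [-0.525, 0.526, -0.474, 0.474]
force: [1.3, -0.5, -2.3]
gripper_width: 0.0347
```

Release, lift, and turn the jaws along the deck's x for the spindle‑centring check.

send_rows:
  series:
    - {"translation":[0,0,0],"roll":0,"gripper":50}
    - {"translation":[0,0,0],"roll":0,"gripper":50}
    - {"translation":[0,0,0],"roll":0,"gripper":55}
    - {"translation":[0,0,30],"roll":0,"gripper":55}
    - {"translation":[0,0,60],"roll":0,"gripper":55}
    - {"translation":[0,0,90],"roll":0,"gripper":55}
    - {"translation":[0,0,110],"roll":0,"gripper":45}
    - {"translation":[0,0,110],"roll":0,"gripper":45}
  squeeze: 20

```text
time: 24.13
eef_pos: [0.4397, 0.1862, 0.1579]
ee_rot: [0.529, -0.521, 0.472, -0.474]
force: [0.1, 0.8, 0.4]
gripper_width: 0.0447
```

send_rows:
  series:
    - {"translation":[-2,0,0],"roll":-0.98,"gripper":45}
    - {"translation":[-2,0,0],"roll":-0.98,"gripper":45}
    - {"translation":[-2,0,0],"roll":-0.98,"gripper":45}
    - {"translation":[-2,0,0],"roll":-0.98,"gripper":45}
    - {"translation":[-2,0,0],"roll":-0.98,"gripper":45}
    - {"translation":[-2,0,0],"roll":-0.98,"gripper":45}
    - {"translation":[-2,0,0],"roll":-0.98,"gripper":45}
    - {"translation":[-2,0,0],"roll":-0.98,"gripper":45}
  squeeze: 20

```text
time: 24.8
eef_pos: [0.4346, 0.1841, 0.1523]
ee_rot: [0.239, -0.238, 0.666, -0.666]
force: [-0.0, 0.5, -0.4]
gripper_width: 0.0448
```

send_rows:
  series:
    - {"translation":[0,0,-20],"roll":-0.591,"gripper":45}
    - {"translation":[0,0,-40],"roll":-0.591,"gripper":45}
    - {"translation":[0,0,-50],"roll":-0.591,"gripper":45}
    - {"translation":[0,0,-50],"roll":-0.591,"gripper":45}
    - {"translation":[0,0,-50],"roll":-0.591,"gripper":45}
    - {"translation":[0,0,-50],"roll":-0.591,"gripper":45}
    - {"translation":[0,0,-50],"roll":-0.591,"gripper":45}
  squeeze: 20

```text
time: 25.38
eef_pos: [0.4347, 0.1842, 0.1024]
ee_rot: [0.037, -0.037, 0.706, -0.706]
force: [-0.1, -0.6, 0.0]
gripper_width: 0.0449
```

```bash
python3 -c "
from h import *
st()
f=grab('side');save(f,'e6.png',(200,150,320,280),5)
"
```

```text
t 25.38 tcp [0.4347 0.1842 0.1024] jaw -173.96 F [-0.1 -0.6  0. ] w 0.0449 q [ 0.75  0.22 -0.49  0.   -0.86 -0.64] tilt [ 0.  0. -1.]
```

View pics/e6.png

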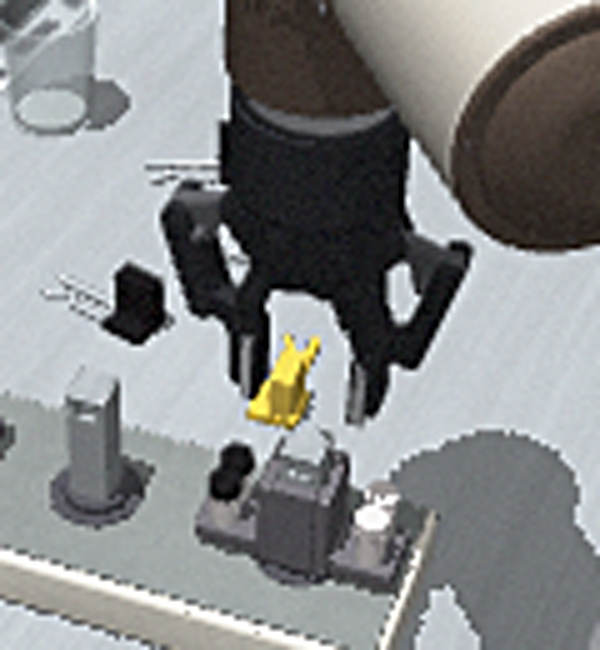

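send_rows:
  series:
    - {"translation":[0,0,-20],"roll":0,"gripper":45}
    - {"translation":[0,0,-30],"roll":0,"gripper":45}
    - {"translation":[0,0,-30],"roll":0,"gripper":45}
    - {"translation":[0,0,-30],"roll":0,"gripper":23}
    - {"translation":[0,0,-30],"roll":0,"gripper":15}
    - {"translation":[0,0,-30],"roll":0,"gripper":15}
    - {"translation":[0,0,-30],"roll":0,"gripper":15}
    - {"translation":[0,0,-30],"roll":0,"gripper":15}
  squeeze: 20

```text
time: 26.1
eef_pos: [0.4342, 0.1842, 0.0731]
ee_rot: [0.036, -0.037, 0.706, -0.706]
force: [-5.9, 0.6, 5.5]
gripper_width: 0.0194
```

send_rows:
  series:
    - {"translation":[0,0,0],"roll":0,"gripper":15}
    - {"translation":[0,0,0],"roll":0,"gripper":15}
    - {"translation":[0,0,0],"roll":0,"gripper":15}
  squeeze: 20

```text
time: 26.35
eef_pos: [0.4342, 0.1842, 0.0731]
ee_rot: [0.036, -0.037, 0.706, -0.706]
force: [-5.5, 0.9, 5.6]
gripper_width: 0.0191
```

send_rows:
  series:
    - {"translation":[0,0,0],"roll":0,"gripper":50}
    - {"translation":[0,0,0],"roll":0,"gripper":50}
    - {"translation":[0,0,40],"roll":0,"gripper":50}
    - {"translation":[0,0,80],"roll":0,"gripper":50}
    - {"translation":[0,0,120],"roll":0,"gripper":50}
    - {"translation":[0,0,120],"roll":0,"gripper":50}
  squeeze: 40

```text
time: 26.85
eef_pos: [0.44, 0.187, 0.201]
ee_rot: [0.043, -0.031, 0.709, -0.703]
force: [0.7, 1.1, 0.2]
gripper_width: 0.0499
```

```bash
cat > cot.py <<'E'
from h import *
def cot(f,lo,hi,nm):
    im=f["frame"].astype(int);P=cloud(f);x,y,z=P[...,0],P[...,1],P[...,2]
    reg=(x>lo[0])&(x<hi[0])&(y>lo[1])&(y<hi[1])&(im.max(2)<60)
    m=reg&(z>.028)&(z<.05)
    n,l,s,c=cv2.connectedComponentsWithStats(m.astype(np.uint8))
    for i in range(1,n):
        if s[i,4]<8: continue
        v,u=np.nonzero(l==i); q=onplane(f,np.c_[u,v],.036)[:,:2].astype(np.float32)
        r=cv2.minAreaRect(q); print(nm,"fin",s[i,4],"px",c[i].round(1),"ctr",q.mean(0).round(4),"rect",np.round(r[0],4),np.round(r[1],3),round(r[2],1))
E
python3 - <<'E'
from cot import *
st()
f=grab("top");g=grab("side")
for q,n in((f,"top"),(g,"side")): cot(q,(.53,-.4),(.72,.08),n)
save(f,"k1.png",(222,145,262,185),14)
save(f,"k2.png",(268,140,308,180),14)
save(g,"k3.png",(205,190,245,225),14)
E
```

```text
t 26.85 tcp [0.44  0.187 0.201] jaw -174.0 F [0.7 1.1 0.2] w 0.0499 q [ 0.75  0.12 -0.34  0.   -1.09 -0.64] tilt [ 0.016  0.009 -1.   ]
top fin 33 px [287.1 165.5] ctr [ 0.6258 -0.1431] rect [ 0.6258 -0.1429] [0.024 0.013] 25.0
top fin 36 px [236.  170.6] ctr [0.6109 0.0253] rect [0.6095 0.0252] [0.013 0.027] 89.5
top fin 31 px [338.5 174.5] ctr [ 0.5939 -0.3124] rect [ 0.5938 -0.3125] [0.025 0.012] 19.5
side fin 40 px [227.3 206.2] ctr [0.6063 0.0343] rect [0.6053 0.0343] [0.018 0.032] 79.1
```

View pics/k1.png

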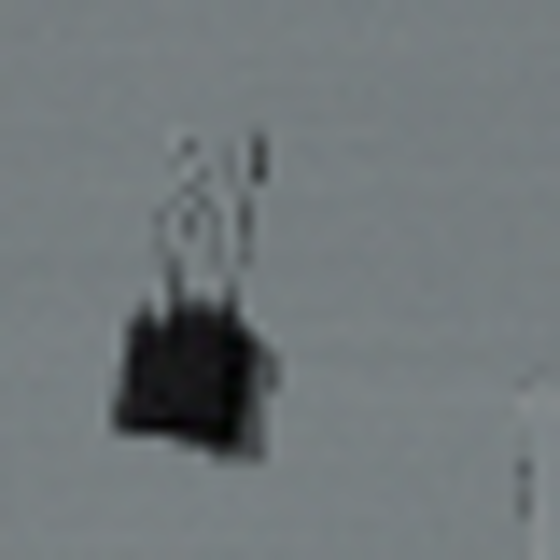

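View pics/k2.png

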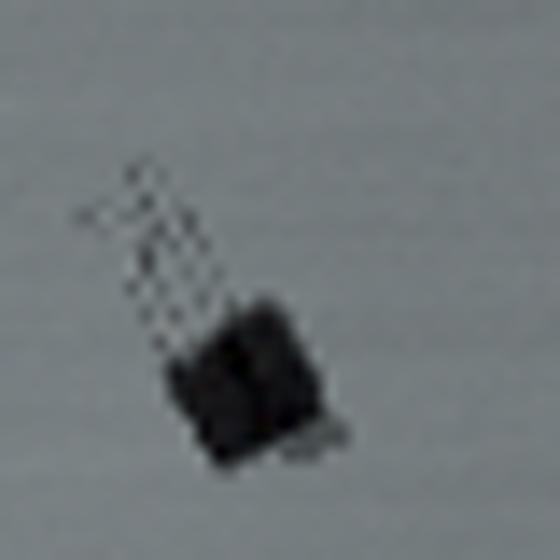

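View pics/k3.png

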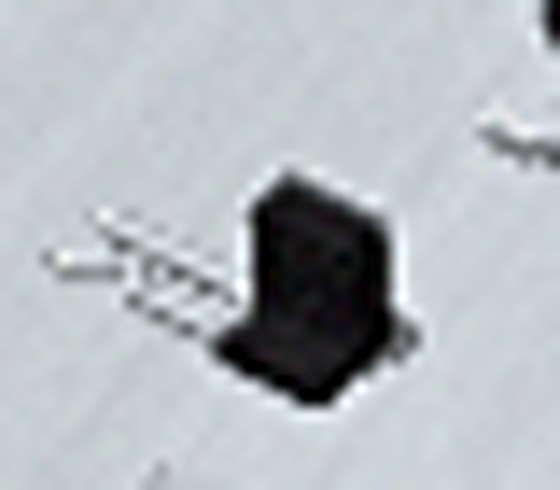

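send_rows:
  series:
    - {"translation":[170,-158,0],"roll":-0.98,"gripper":45}
    - {"translation":[170,-158,0],"roll":-0.98,"gripper":45}
    - {"translation":[170,-158,0],"roll":-0.98,"gripper":45}
    - {"translation":[170,-158,0],"roll":-0.98,"gripper":45}
    - {"translation":[170,-158,0],"roll":-0.98,"gripper":45}
    - {"translation":[170,-158,0],"roll":-0.98,"gripper":45}
    - {"translation":[170,-158,0],"roll":-0.98,"gripper":45}
    - {"translation":[170,-158,0],"roll":-0.98,"gripper":45}
  squeeze: 40

```text
time: 27.62
eef_pos: [0.6048, 0.0242, 0.189]
ee_rot: [0.304, -0.302, -0.638, 0.64]
force: [-0.3, -0.1, -0.2]
gripper_width: 0.0452
```

send_rows:
  series:
    - {"translation":[0,0,-40],"roll":-0.87,"gripper":45}
    - {"translation":[0,0,-80],"roll":-0.87,"gripper":45}
    - {"translation":[0,0,-110],"roll":-0.87,"gripper":45}
    - {"translation":[0,0,-130],"roll":-0.87,"gripper":45}
    - {"translation":[0,0,-150],"roll":-0.87,"gripper":45}
    - {"translation":[0,0,-160],"roll":-0.87,"gripper":45}
    - {"translation":[0,0,-160],"roll":-0.87,"gripper":45}
    - {"translation":[0,0,-160],"roll":-0.87,"gripper":45}
  squeeze: 40

```text
time: 28.28
eef_pos: [0.6028, 0.0254, 0.0292]
ee_rot: [0.543, -0.542, -0.452, 0.455]
force: [-1.6, -0.4, -0.3]
gripper_width: 0.0449
```

```bash
python3 -c "
from h import *
st()
f=grab('side');save(f,'g1.png',(180,140,280,240),6)
"
```

```text
t 28.28 tcp [0.6028 0.0254 0.0292] jaw 79.78 F [-1.6 -0.4 -0.3] w 0.0449 q [ 0.31  0.51 -0.24 -0.   -0.82 -2.06] tilt [-0.005 -0.002 -1.   ]
```

View pics/g1.png

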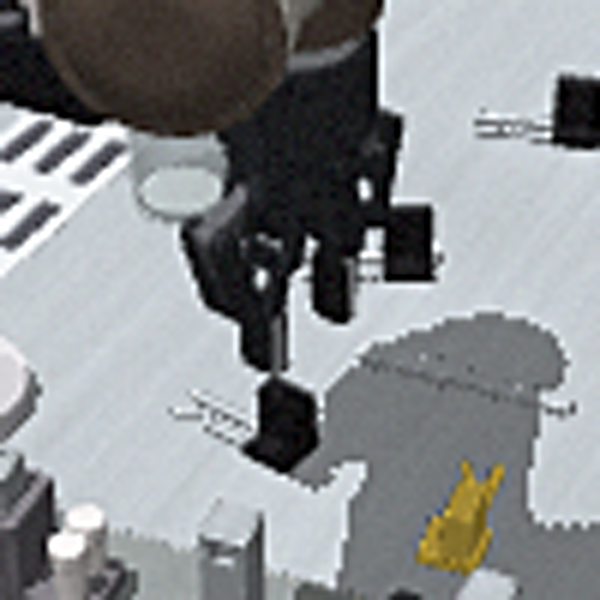

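send_rows:
  series:
    - {"translation":[6,3,0],"roll":0,"gripper":45}
    - {"translation":[6,3,-15],"roll":0,"gripper":45}
    - {"translation":[6,3,-30],"roll":0,"gripper":45}
    - {"translation":[6,3,-42],"roll":0,"gripper":45}
    - {"translation":[6,3,-50],"roll":0,"gripper":45}
    - {"translation":[6,3,-50],"roll":0,"gripper":45}
  squeeze: 40

```text
time: 28.83
eef_pos: [0.6095, 0.0289, -0.0197]
ee_rot: [0.542, -0.541, -0.453, 0.455]
force: [-0.7, -1.0, -0.2]
gripper_width: 0.0449
```

```bash
python3 -c "
from h import *
st()
f=grab('side');save(f,'g2.png',(180,140,280,240),6)
"
```

```text
t 28.83 tcp [ 0.6095  0.0289 -0.0197] jaw 79.94 F [-0.7 -1.  -0.2] w 0.0449 q [ 0.31  0.59 -0.27 -0.   -0.72 -2.06] tilt [-0.003 -0.001 -1.   ]
```

View pics/g2.png

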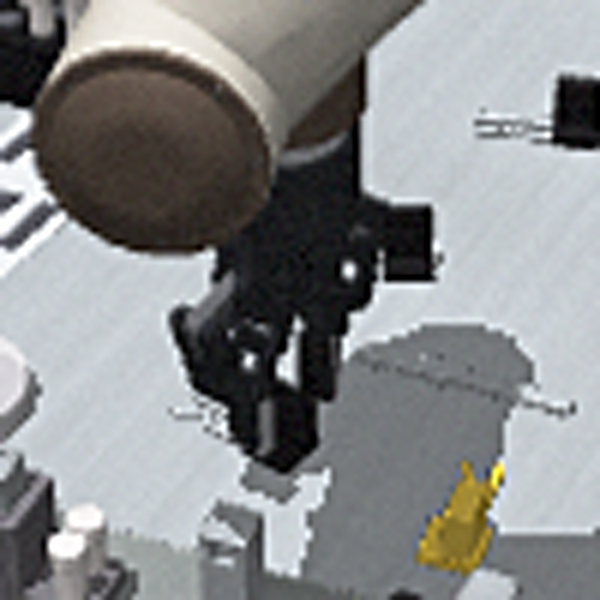

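send_rows:
  series:
    - {"translation":[0,0,-1],"roll":0,"gripper":25}
    - {"translation":[0,0,-1],"roll":0,"gripper":20}
    - {"translation":[0,0,-1],"roll":0,"gripper":8}
    - {"translation":[0,0,-1],"roll":0,"gripper":8}
    - {"translation":[0,0,-1],"roll":0,"gripper":8}
    - {"translation":[0,0,-1],"roll":0,"gripper":8}
    - {"translation":[0,0,-1],"roll":0,"gripper":8}
  squeeze: 50

```text
time: 29.47
eef_pos: [0.6114, 0.0293, -0.0177]
ee_rot: [-0.542, 0.542, 0.455, -0.454]
force: [-0.5, 0.3, 4.9]
gripper_width: 0.0129
```

```bash
python3 -c "
from h import *
st()
"
```

```text
t 29.47 tcp [ 0.6114  0.0293 -0.0177] jaw 79.93 F [-0.5  0.3  4.9] w 0.0129 q [ 0.31  0.58 -0.26  0.   -0.72 -2.06] tilt [ 0.002  0.    -1.   ]
```

send_rows:
  series:
    - {"translation":[0,0,35],"roll":0,"gripper":8}
    - {"translation":[0,0,70],"roll":0,"gripper":8}
    - {"translation":[0,0,105],"roll":0,"gripper":8}
    - {"translation":[10,0,140],"roll":0.12,"gripper":8}
    - {"translation":[20,0,150],"roll":0.24,"gripper":8}
    - {"translation":[30,0,150],"roll":0.36,"gripper":8}
    - {"translation":[40,0,150],"roll":0.48,"gripper":8}
    - {"translation":[50,0,150],"roll":0.6,"gripper":8}
  squeeze: 50

```text
time: 30.13
eef_pos: [0.6605, 0.0292, 0.1309]
ee_rot: [0.382, -0.382, -0.595, 0.595]
force: [-0.4, 0.1, -1.0]
gripper_width: 0.0129
```

send_rows:
  series:
    - {"translation":[1,10,0],"roll":0.98,"gripper":8}
    - {"translation":[1,20,0],"roll":0.98,"gripper":8}
    - {"translation":[1,30,0],"roll":0.98,"gripper":8}
    - {"translation":[1,40,0],"roll":0.98,"gripper":8}
    - {"translation":[1,50,0],"roll":0.98,"gripper":8}
    - {"translation":[1,60,0],"roll":0.98,"gripper":8}
    - {"translation":[1,70,0],"roll":0.98,"gripper":8}
    - {"translation":[1,80,0],"roll":0.98,"gripper":8}
  squeeze: 50

```text
time: 30.8
eef_pos: [0.6609, 0.1095, 0.1302]
ee_rot: [0.058, -0.056, -0.705, 0.705]
force: [-0.4, -0.3, -0.3]
gripper_width: 0.0123
```

send_rows:
  series:
    - {"translation":[0,0,0],"roll":0.27,"gripper":8}
    - {"translation":[0,0,0],"roll":0.27,"gripper":8}
    - {"translation":[0,0,0],"roll":0.27,"gripper":8}
    - {"translation":[0,0,0],"roll":0.27,"gripper":8}
  squeeze: 50

```text
time: 31.13
eef_pos: [0.6612, 0.1091, 0.1305]
ee_rot: [-0.035, 0.036, -0.706, 0.706]
force: [-0.4, 0.7, -0.1]
gripper_width: 0.013
```

```bash
python3 -c "
from h import *
st()
f=grab('side');save(f,'g3.png',(150,130,270,240),5)
"
```

```text
t 31.13 tcp [0.6612 0.1091 0.1305] jaw -174.22 F [-0.4  0.7 -0.1] w 0.013 q [ 0.4   0.51  0.04 -0.   -1.11 -0.3 ] tilt [-0.001 -0.    -1.   ]
```

View pics/g3.png

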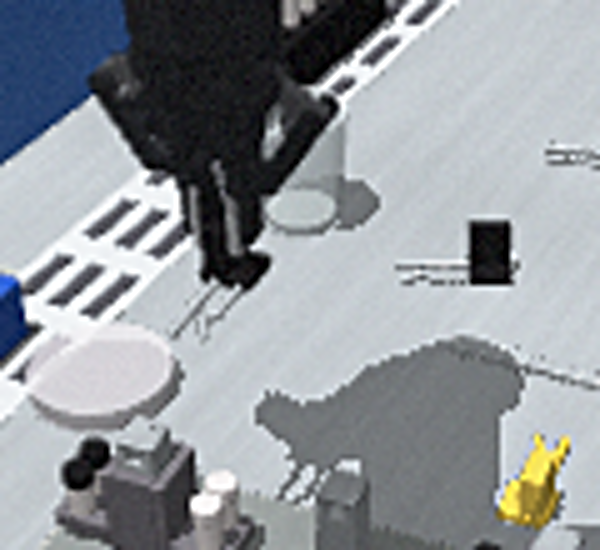

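send_rows:
  series:
    - {"translation":[2,0,-20],"roll":0.003,"gripper":8}
    - {"translation":[2,0,-40],"roll":0.003,"gripper":8}
    - {"translation":[2,0,-46],"roll":0.003,"gripper":8}
    - {"translation":[2,0,-46],"roll":0.003,"gripper":8}
    - {"translation":[2,0,-46],"roll":0.003,"gripper":8}
    - {"translation":[2,0,-46],"roll":0.003,"gripper":8}
  squeeze: 50

```text
time: 31.68
eef_pos: [0.6646, 0.1093, 0.0867]
ee_rot: [0.038, -0.037, 0.706, -0.706]
force: [-0.3, -0.6, -0.3]
gripper_width: 0.0126
```

```bash
python3 -c "
from h import *
st()
f=grab('side');save(f,'g4.png',(150,150,240,230),7)
C=cloud(f);z=C[...,2]
m=(abs(C[...,0]-.66)<.04)&(C[...,1]>.07)&(C[...,1]<.19)&(z>.098)&(z<.125)
for p in zip(*np.nonzero(m)): 
  if z[p]<.113: print(p,C[p].round(3),end=';')
"
```

```text
t 31.68 tcp [0.6646 0.1093 0.0867] jaw -173.95 F [-0.3 -0.6 -0.3] w 0.0126 q [ 0.4   0.55 -0.01  0.   -1.01 -0.3 ] tilt [ 0.002  0.    -1.   ]
(np.int64(193), np.int64(200)) [0.655 0.099 0.112];(np.int64(193), np.int64(201)) [0.652 0.097 0.112];(np.int64(193), np.int64(202)) [0.649 0.097 0.113];(np.int64(194), np.int64(198)) [0.657 0.105 0.112];(np.int64(194), np.int64(200)) [0.653 0.102 0.112];(np.int64(194), np.int64(201)) [0.652 0.097 0.109];(np.int64(194), np.int64(202)) [0.648 0.099 0.111];(np.int64(194), np.int64(203)) [0.645 0.098 0.111];(np.int64(195), np.int64(197)) [0.657 0.11  0.112];(np.int64(195), np.int64(198)) [0.654 0.109 0.112];(np.int64(195), np.int64(199)) [0.653 0.107 0.112];(np.int64(195), np.int64(200)) [0.649 0.107 0.113];(np.int64(195), np.int64(202)) [0.645 0.104 0.112];(np.int64(195), np.int64(203)) [0.646 0.098 0.108];(np.int64(196), np.int64(190)) [0.672 0.122 0.112];(np.int64(196), np.int64(196)) [0.659 0.113 0.11 ];(np.int64(196), np.int64(198)) [0.652 0.112 0.112];(np.int64(196), np.int64(199)) [0.651 0.11  0.111];(np.int64(196), np.int64(200)) [0.647 0
[... 3902 characters left out ...]
, np.int64(187)) [0.656 0.161 0.108];(np.int64(207), np.int64(190)) [0.647 0.16  0.111];(np.int64(207), np.int64(191)) [0.645 0.159 0.111];(np.int64(208), np.int64(184)) [0.66  0.169 0.11 ];(np.int64(208), np.int64(185)) [0.656 0.17  0.111];(np.int64(208), np.int64(186)) [0.658 0.164 0.106];(np.int64(208), np.int64(190)) [0.647 0.161 0.108];(np.int64(208), np.int64(191)) [0.642 0.163 0.111];(np.int64(209), np.int64(184)) [0.657 0.174 0.11 ];(np.int64(209), np.int64(185)) [0.657 0.17  0.107];(np.int64(209), np.int64(190)) [0.645 0.164 0.108];(np.int64(209), np.int64(191)) [0.641 0.165 0.11 ];(np.int64(210), np.int64(190)) [0.642 0.168 0.108];(np.int64(210), np.int64(191)) [0.639 0.168 0.109];
```

View pics/g4.png

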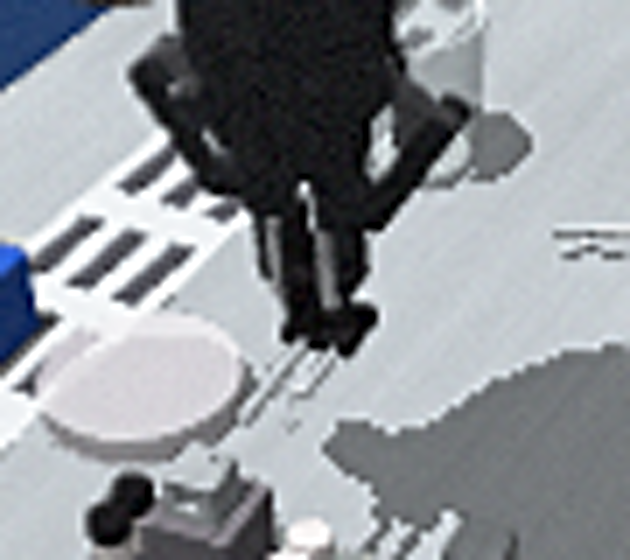

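send_rows:
  series:
    - {"translation":[0,0,-2],"roll":0,"gripper":8}
    - {"translation":[0,0,-2],"roll":0,"gripper":8}
    - {"translation":[0,0,-2],"roll":0,"gripper":8}
  squeeze: 50

```text
time: 31.98
eef_pos: [0.6638, 0.1092, 0.0837]
ee_rot: [0.038, -0.037, 0.706, -0.706]
force: [0.2, 1.0, -0.4]
gripper_width: 0.0127
```

```bash
python3 -c "
from h import *
st()"
```

```text
t 31.98 tcp [0.6638 0.1092 0.0837] jaw -173.93 F [ 0.2  1.  -0.4] w 0.0127 q [ 0.4   0.55 -0.01 -0.   -1.01 -0.3 ] tilt [ 0.001  0.    -1.   ]
```

send_rows:
  series:
    - {"translation":[-0.8,0,0.5],"roll":0,"gripper":8}
    - {"translation":[-1.6,7,0.5],"roll":0,"gripper":8}
    - {"translation":[-2.4,15,0.5],"roll":0,"gripper":8}
    - {"translation":[-3.1,22,0.5],"roll":0,"gripper":8}
    - {"translation":[-3.9,30,0.5],"roll":0,"gripper":8}
    - {"translation":[-3.9,30,0.5],"roll":0,"gripper":8}
  squeeze: 50

```text
time: 32.48
eef_pos: [0.6597, 0.1412, 0.0838]
ee_rot: [0.038, -0.038, 0.706, -0.706]
force: [-1.9, -0.7, -0.8]
gripper_width: 0.0133
```

```bash
python3 -c "
from h import *
st()
f=grab('side');save(f,'g5.png',(150,150,240,230),7)"
```

```text
t 32.48 tcp [0.6597 0.1412 0.0838] jaw -173.81 F [-1.9 -0.7 -0.8] w 0.0133 q [ 0.45  0.55 -0.   -0.   -1.01 -0.34] tilt [ 0.  0. -1.]
```

View pics/g5.png

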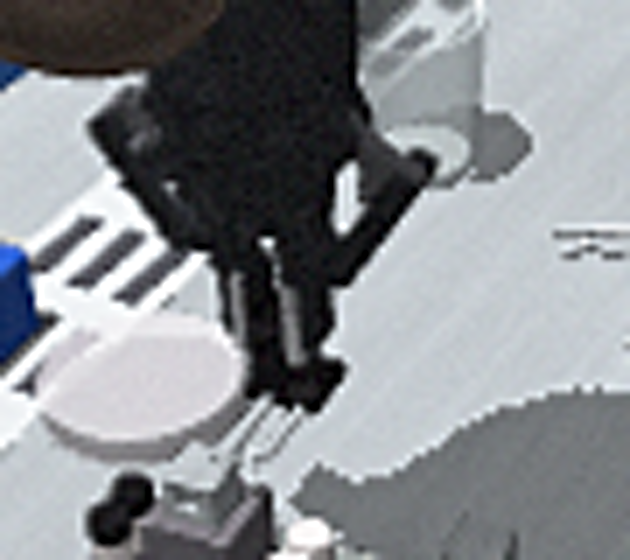

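send_rows:
  series:
    - {"translation":[-0.5,5,0],"roll":0,"gripper":8}
    - {"translation":[-1,10,0],"roll":0,"gripper":8}
    - {"translation":[-1.6,15,0],"roll":0,"gripper":8}
    - {"translation":[-2.1,20,0],"roll":0,"gripper":8}
    - {"translation":[-2.1,20,0],"roll":0,"gripper":8}
  squeeze: 50

```text
time: 32.95
eef_pos: [0.6567, 0.1603, 0.0833]
ee_rot: [0.037, -0.038, 0.706, -0.706]
force: [-4.2, 0.5, -0.7]
gripper_width: 0.0128
```

send_rows:
  series:
    - {"translation":[-0.5,5,0],"roll":0,"gripper":8}
    - {"translation":[-1,10,0],"roll":0,"gripper":8}
    - {"translation":[-1.5,14,0],"roll":0,"gripper":8}
    - {"translation":[-1.5,14,0],"roll":0,"gripper":8}
  squeeze: 50

```text
time: 33.28
eef_pos: [0.6571, 0.175, 0.0841]
ee_rot: [0.039, -0.037, 0.707, -0.705]
force: [-1.5, 2.7, -1.2]
gripper_width: 0.0129
```

```bash
python3 -c "
from h import *
st()
f=grab('side');save(f,'g6.png',(150,150,240,230),7)"
```

```text
t 33.28 tcp [0.6571 0.175  0.0841] jaw -173.89 F [-1.5  2.7 -1.2] w 0.0129 q [ 0.5   0.56  0.01 -0.   -1.02 -0.39] tilt [ 0.003  0.002 -1.   ]
```

View pics/g6.png

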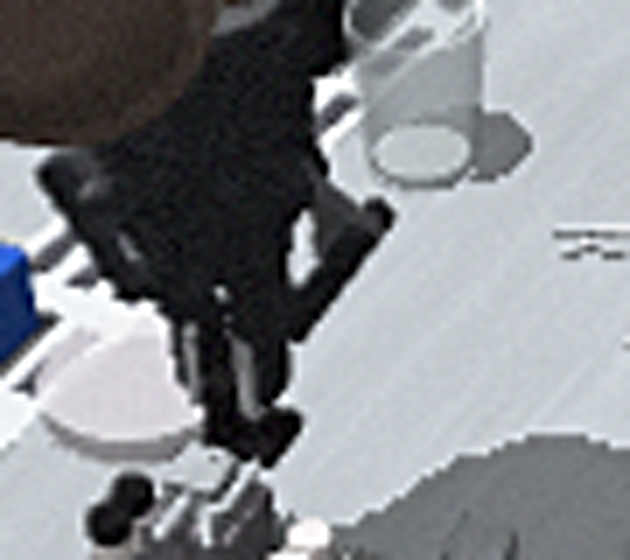

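send_rows:
  series:
    - {"translation":[-0.6,2,0],"roll":0,"gripper":8}
    - {"translation":[-0.8,4,0],"roll":0,"gripper":8}
    - {"translation":[-0.8,4,0],"roll":0,"gripper":8}
    - {"translation":[-0.8,4,0],"roll":0,"gripper":8}
  squeeze: 50

```text
time: 33.67
eef_pos: [0.6559, 0.1772, 0.0841]
ee_rot: [0.038, -0.037, 0.706, -0.706]
force: [-0.4, -0.4, -0.6]
gripper_width: 0.0129
```

```bash
python3 -c "
from h import *
st()
f=grab('side');save(f,'g7.png',(150,180,210,230),12)"
```

```text
t 33.67 tcp [0.6559 0.1772 0.0841] jaw -173.93 F [-0.4 -0.4 -0.6] w 0.0129 q [ 0.5   0.56  0.01  0.   -1.02 -0.4 ] tilt [ 0.001  0.    -1.   ]
```

View pics/g7.png

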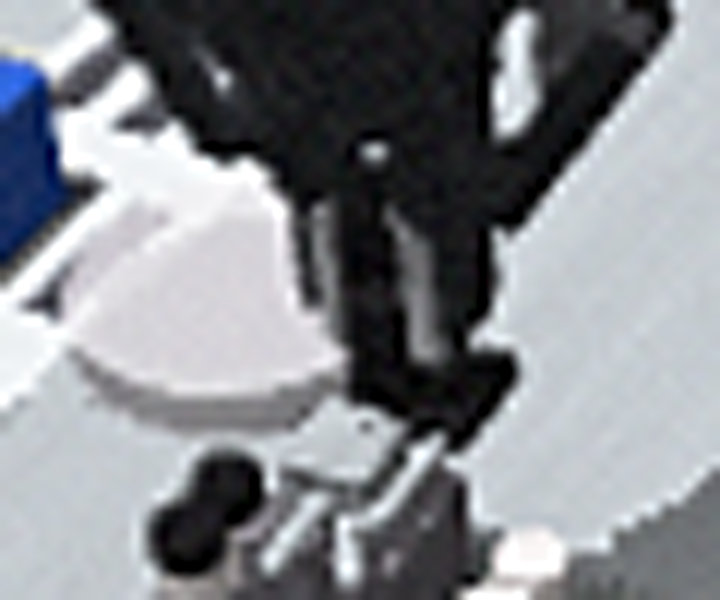

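send_rows:
  series:
    - {"translation":[0,0,0],"roll":0,"gripper":30}
    - {"translation":[0,0,0],"roll":0,"gripper":35}
    - {"translation":[0,0,0],"roll":0,"gripper":40}
    - {"translation":[0,0,25],"roll":0,"gripper":40}
    - {"translation":[0,0,60],"roll":0,"gripper":40}
    - {"translation":[0,-20,100],"roll":0,"gripper":45}
    - {"translation":[0,-60,110],"roll":0,"gripper":45}
    - {"translation":[0,-100,110],"roll":0,"gripper":45}
  squeeze: 40

```text
time: 34.38
eef_pos: [0.6581, 0.0779, 0.1996]
ee_rot: [0.043, -0.035, 0.707, -0.705]
force: [0.4, -1.2, 0.3]
gripper_width: 0.0449
```

```bash
python3 -c "
from cot import *
st()
f=grab('side');save(f,'g8.png',(150,180,210,230),12)
g=grab('top');save(g,'g8t.png',scale=1.5)
cot(g,(.53,-.4),(.72,.08),'top')"
```

```text
t 34.38 tcp [0.6581 0.0779 0.1996] jaw -173.71 F [ 0.4 -1.2  0.3] w 0.0449 q [ 0.36  0.44  0.11  0.   -1.23 -0.25] tilt [ 0.01   0.002 -1.   ]
top fin 33 px [287.  165.4] ctr [ 0.6261 -0.143 ] rect [ 0.6258 -0.1429] [0.024 0.013] 25.0
top fin 30 px [338.6 174.5] ctr [ 0.5937 -0.3126] rect [ 0.5939 -0.3127] [0.025 0.012] 16.1
```

View pics/g8.png

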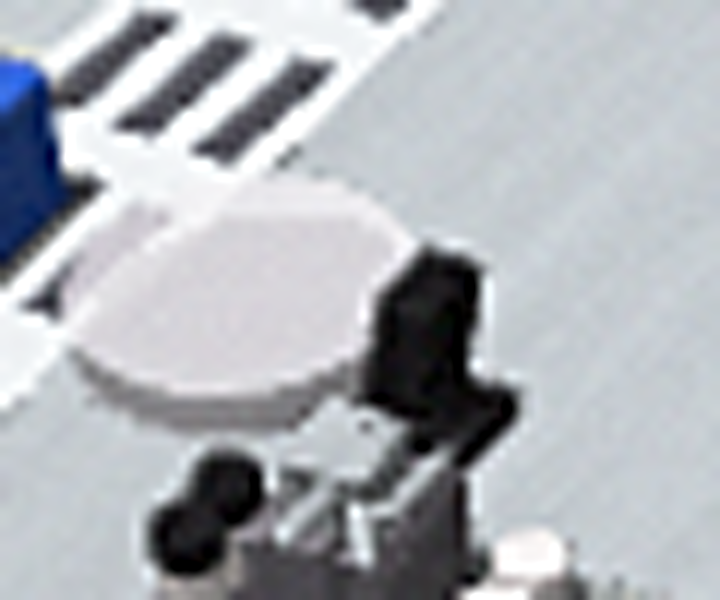

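View pics/g8t.png

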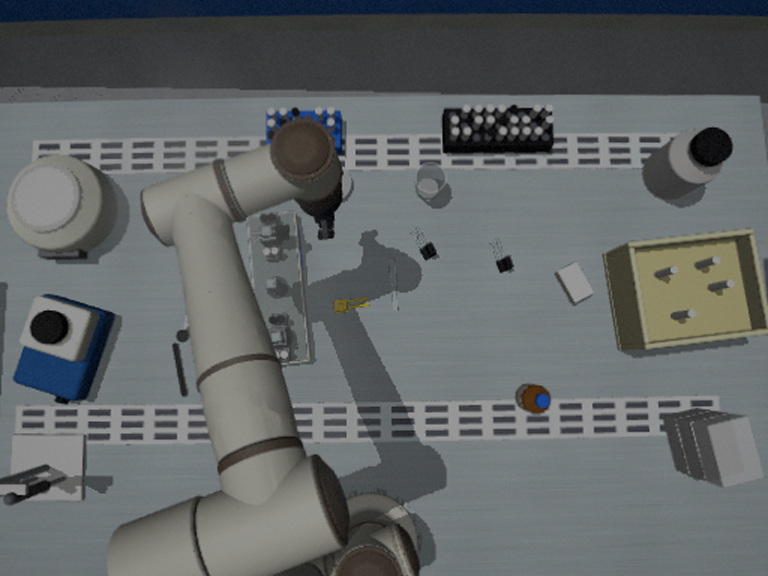

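send_rows:
  series:
    - {"translation":[-32,-218,0],"roll":-0.98,"gripper":45}
    - {"translation":[-32,-218,0],"roll":-0.98,"gripper":45}
    - {"translation":[-32,-218,0],"roll":-0.98,"gripper":45}
    - {"translation":[-32,-218,0],"roll":-0.98,"gripper":45}
    - {"translation":[-32,-218,0],"roll":-0.98,"gripper":45}
    - {"translation":[-32,-218,0],"roll":-0.98,"gripper":45}
    - {"translation":[-32,-218,0],"roll":-0.98,"gripper":45}
    - {"translation":[-32,-218,0],"roll":-0.98,"gripper":45}
  squeeze: 40

```text
time: 35.15
eef_pos: [0.623, -0.1424, 0.1937]
ee_rot: [0.302, -0.302, -0.639, 0.639]
force: [0.1, -0.1, -0.6]
gripper_width: 0.0448
```

send_rows:
  series:
    - {"translation":[0,0,-40],"roll":-0.23,"gripper":45}
    - {"translation":[0,0,-80],"roll":-0.23,"gripper":45}
    - {"translation":[0,0,-110],"roll":-0.23,"gripper":45}
    - {"translation":[0,0,-140],"roll":-0.23,"gripper":45}
    - {"translation":[0,0,-160],"roll":-0.23,"gripper":45}
    - {"translation":[0,0,-160],"roll":-0.23,"gripper":45}
    - {"translation":[0,0,-160],"roll":-0.23,"gripper":45}
  squeeze: 40

```text
time: 35.73
eef_pos: [0.623, -0.1409, 0.033]
ee_rot: [0.371, -0.37, -0.602, 0.603]
force: [0.8, -0.4, -0.2]
gripper_width: 0.0452
```

```bash
python3 -c "
from h import *
st()
f=grab('side');save(f,'m1.png',(200,110,300,210),6)
g=grab('top');save(g,'m1t.png',(250,130,320,190),10)
"
```

```text
t 35.73 tcp [ 0.623  -0.1409  0.033 ] jaw 116.77 F [ 0.8 -0.4 -0.2] w 0.0452 q [ 0.03  0.56 -0.15  0.   -0.87 -1.13] tilt [-0.002 -0.    -1.   ]
```

View pics/m1.png

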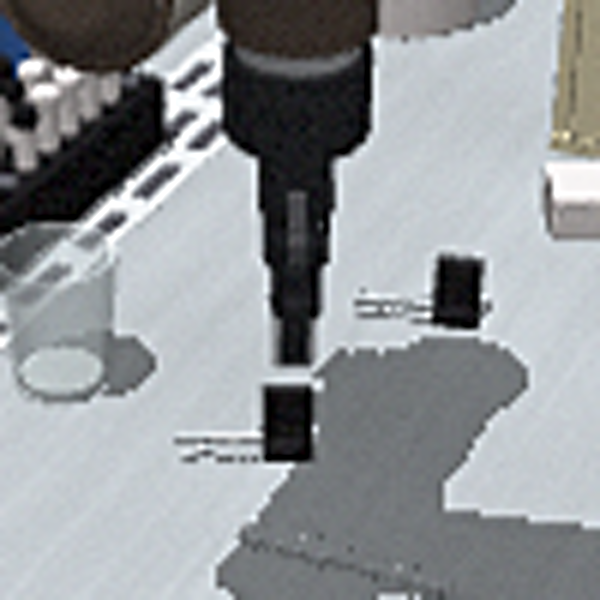

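View pics/m1t.png

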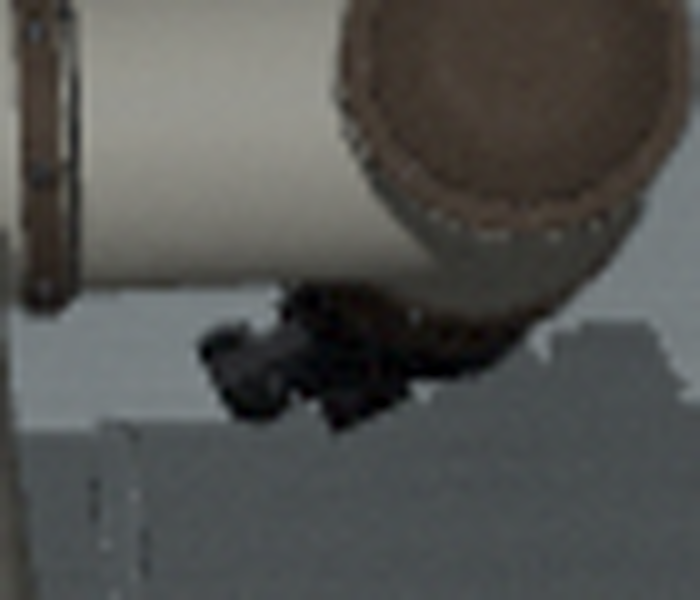

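send_rows:
  series:
    - {"translation":[3,1,0],"roll":0,"gripper":45}
    - {"translation":[3,1,-15],"roll":0,"gripper":45}
    - {"translation":[3,1,-30],"roll":0,"gripper":45}
    - {"translation":[3,1,-44],"roll":0,"gripper":45}
    - {"translation":[3,1,-53],"roll":0,"gripper":45}
    - {"translation":[3,1,-53],"roll":0,"gripper":45}
  squeeze: 40

```text
time: 36.33
eef_pos: [0.6258, -0.1397, -0.02]
ee_rot: [0.371, -0.37, -0.602, 0.602]
force: [-0.3, -0.0, -0.6]
gripper_width: 0.0453
```

```bash
python3 -c "
from h import *
st()
f=grab('side');save(f,'m2.png',(200,110,300,210),6)
"
```

```text
t 36.33 tcp [ 0.6258 -0.1397 -0.02  ] jaw 116.73 F [-0.3 -0.  -0.6] w 0.0453 q [ 0.03  0.62 -0.18 -0.   -0.76 -1.14] tilt [-0.002  0.    -1.   ]
```

View pics/m2.png

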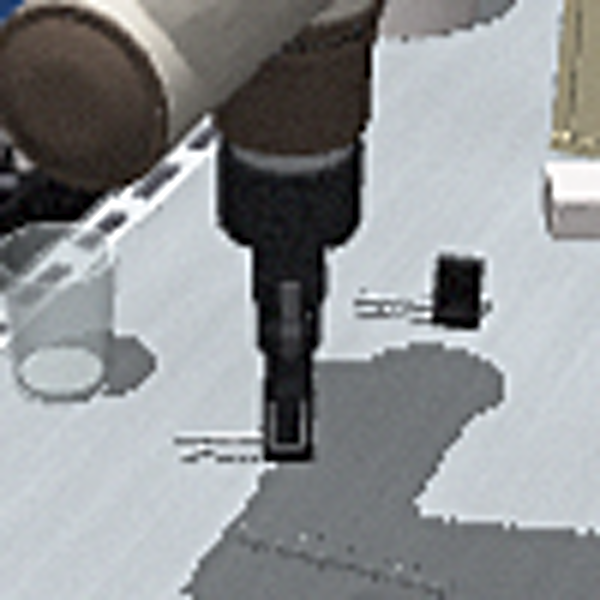

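Finger is centred on the fin at crop (288,425); close.

send_rows:
  series:
    - {"translation":[0,0,0],"roll":0,"gripper":25}
    - {"translation":[0,0,0],"roll":0,"gripper":20}
    - {"translation":[0,0,0],"roll":0,"gripper":8}
    - {"translation":[0,0,0],"roll":0,"gripper":8}
    - {"translation":[0,0,0],"roll":0,"gripper":8}
    - {"translation":[0,0,0],"roll":0,"gripper":8}
    - {"translation":[0,0,0],"roll":0,"gripper":8}
  squeeze: 50

```text
time: 36.97
eef_pos: [0.6276, -0.1399, -0.0177]
ee_rot: [-0.37, 0.372, 0.603, -0.602]
force: [0.0, 0.8, 5.4]
gripper_width: 0.0127
```

```bash
python3 -c "
from h import *
st()
"
```

```text
t 36.97 tcp [ 0.6276 -0.1399 -0.0177] jaw 116.77 F [0.  0.8 5.4] w 0.0127 q [ 0.03  0.62 -0.18  0.   -0.76 -1.14] tilt [ 0.003 -0.    -1.   ]
```

send_rows:
  series:
    - {"translation":[0,0,35],"roll":0,"gripper":8}
    - {"translation":[0,0,70],"roll":0,"gripper":8}
    - {"translation":[0,0,105],"roll":0,"gripper":8}
    - {"translation":[-20,25,130],"roll":0.12,"gripper":8}
    - {"translation":[-40,50,150],"roll":0.24,"gripper":8}
    - {"translation":[-60,75,150],"roll":0.36,"gripper":8}
    - {"translation":[-80,100,150],"roll":0.48,"gripper":8}
    - {"translation":[-100,125,150],"roll":0.6,"gripper":8}
  squeeze: 50

```text
time: 37.63
eef_pos: [0.5248, -0.0139, 0.1308]
ee_rot: [-0.175, 0.174, 0.685, -0.685]
force: [-0.1, -0.6, -0.4]
gripper_width: 0.0124
```

send_rows:
  series:
    - {"translation":[-20,25,0],"roll":0.12,"gripper":8}
    - {"translation":[-40,50,0],"roll":0.24,"gripper":8}
    - {"translation":[-60,75,0],"roll":0.36,"gripper":8}
    - {"translation":[-84,100,0],"roll":0.48,"gripper":8}
    - {"translation":[-84,104,0],"roll":0.608,"gripper":8}
    - {"translation":[-84,104,-20],"roll":0.608,"gripper":8}
    - {"translation":[-84,104,-40],"roll":0.608,"gripper":8}
    - {"translation":[-84,104,-40],"roll":0.608,"gripper":8}
  squeeze: 50

```text
time: 38.3
eef_pos: [0.4389, 0.088, 0.0876]
ee_rot: [-0.034, 0.039, -0.705, 0.707]
force: [-0.5, -0.3, -1.6]
gripper_width: 0.0129
```

send_rows:
  series:
    - {"translation":[0,0,0],"roll":0,"gripper":8}
    - {"translation":[0,0,0],"roll":0,"gripper":8}
    - {"translation":[0,0,0],"roll":0,"gripper":8}
  squeeze: 50

```text
time: 38.55
eef_pos: [0.4432, 0.0894, 0.0918]
ee_rot: [0.037, -0.036, 0.706, -0.706]
force: [0.0, 0.5, -0.4]
gripper_width: 0.0127
```

```bash
python3 -c "
from h import *
st()
f=grab('side');save(f,'m3.png',(220,160,310,240),7)
"
```

```text
t 38.55 tcp [0.4432 0.0894 0.0918] jaw -174.05 F [ 0.   0.5 -0.4] w 0.0127 q [ 0.56  0.2  -0.55  0.   -0.82 -0.46] tilt [ 0.002  0.001 -1.   ]
```

View pics/m3.png

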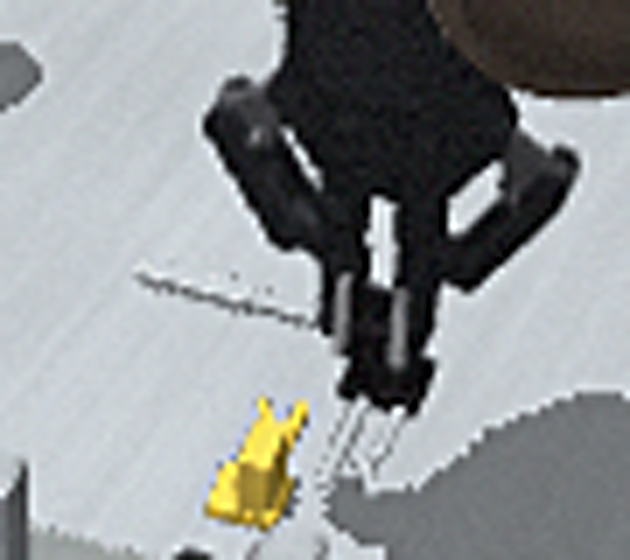

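send_rows:
  series:
    - {"translation":[0.8,0,-4],"roll":0,"gripper":8}
    - {"translation":[0.8,0,-7.5],"roll":0,"gripper":8}
    - {"translation":[0.8,0,-7.5],"roll":0,"gripper":8}
    - {"translation":[0.8,0,-7.5],"roll":0,"gripper":8}
  squeeze: 50

```text
time: 38.93
eef_pos: [0.443, 0.089, 0.0831]
ee_rot: [-0.036, 0.037, -0.706, 0.706]
force: [0.0, 0.3, -0.3]
gripper_width: 0.0128
```

```bash
python3 -c "
from h import *
st()"
```

```text
t 38.93 tcp [0.443  0.089  0.0831] jaw -174.05 F [ 0.   0.3 -0.3] w 0.0128 q [ 0.56  0.22 -0.56 -0.   -0.8  -0.46] tilt [-0.001 -0.    -1.   ]
```

send_rows:
  series:
    - {"translation":[1,0,0.8],"roll":0,"gripper":8}
    - {"translation":[0.2,7,0.8],"roll":0,"gripper":8}
    - {"translation":[-0.6,15,0.8],"roll":0,"gripper":8}
    - {"translation":[-1.3,22,0.8],"roll":0,"gripper":8}
    - {"translation":[-1.3,22,0.8],"roll":0,"gripper":8}
    - {"translation":[-1.3,22,0.8],"roll":0,"gripper":8}
  squeeze: 50

```text
time: 39.43
eef_pos: [0.4418, 0.1118, 0.0842]
ee_rot: [0.037, -0.037, 0.706, -0.706]
force: [0.6, -1.0, -1.4]
gripper_width: 0.0126
```

```bash
python3 -c "
from h import *
st()
f=grab('side');save(f,'m4.png',(220,170,310,250),7)
"
```

```text
t 39.43 tcp [0.4418 0.1118 0.0842] jaw -173.96 F [ 0.6 -1.  -1.4] w 0.0126 q [ 0.61  0.22 -0.55 -0.   -0.8  -0.5 ] tilt [ 0.  0. -1.]
```

View pics/m4.png

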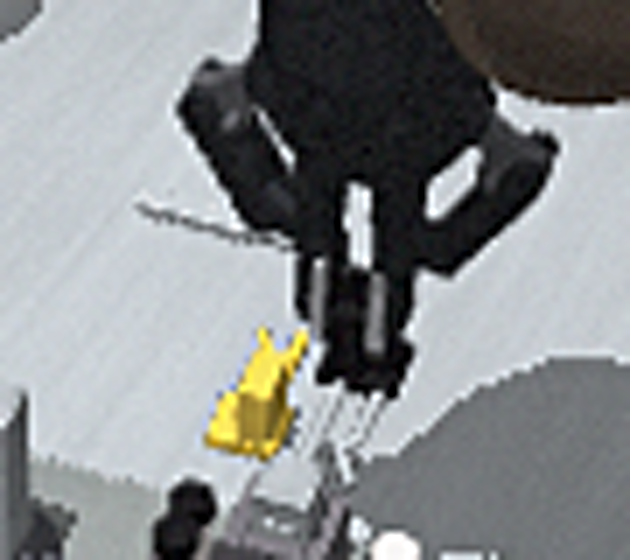

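send_rows:
  series:
    - {"translation":[-0.5,4,0],"roll":0,"gripper":8}
    - {"translation":[-0.9,7,0],"roll":0,"gripper":8}
    - {"translation":[-1.3,10,0],"roll":0,"gripper":8}
    - {"translation":[-1.3,10,0],"roll":0,"gripper":8}
  squeeze: 50

```text
time: 39.82
eef_pos: [0.4406, 0.1216, 0.0842]
ee_rot: [0.037, -0.037, 0.706, -0.706]
force: [0.1, 0.6, -0.9]
gripper_width: 0.0126
```

send_rows:
  series:
    - {"translation":[-0.5,5,0],"roll":0,"gripper":8}
    - {"translation":[-1,10,0],"roll":0,"gripper":8}
    - {"translation":[-1.6,15,0],"roll":0,"gripper":8}
    - {"translation":[-2.1,20,0],"roll":0,"gripper":8}
    - {"translation":[-2.1,20,0],"roll":0,"gripper":8}
  squeeze: 50

```text
time: 40.23
eef_pos: [0.4378, 0.142, 0.0838]
ee_rot: [0.037, -0.037, 0.706, -0.706]
force: [-3.3, 1.2, -1.2]
gripper_width: 0.0129
```

```bash
python3 -c "
from h import *
st()
f=grab('side');save(f,'m5.png',(230,200,290,250),12)
"
```

```text
t 40.23 tcp [0.4378 0.142  0.0838] jaw -174.0 F [-3.3  1.2 -1.2] w 0.0129 q [ 0.67  0.23 -0.54 -0.   -0.8  -0.56] tilt [-0.001  0.    -1.   ]
```

View pics/m5.png

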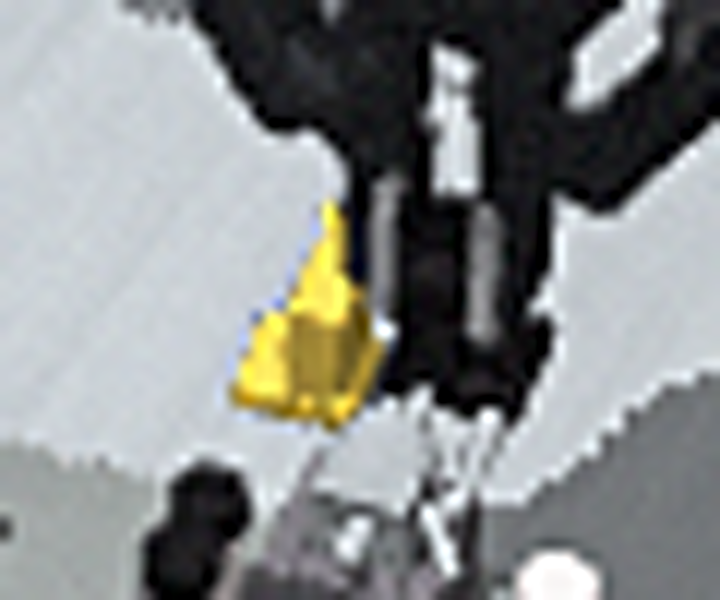

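send_rows:
  series:
    - {"translation":[-0.5,5,0],"roll":0,"gripper":8}
    - {"translation":[-1,10,0],"roll":0,"gripper":8}
    - {"translation":[-1.4,14,0],"roll":0,"gripper":8}
    - {"translation":[-1.4,14,0],"roll":0,"gripper":8}
    - {"translation":[-1.4,14,0],"roll":0,"gripper":8}
  squeeze: 50

```text
time: 40.7
eef_pos: [0.4384, 0.1565, 0.0847]
ee_rot: [0.038, -0.036, 0.707, -0.705]
force: [-0.6, 1.1, -0.8]
gripper_width: 0.0128
```

```bash
python3 -c "
from h import *
st()
f=grab('side');save(f,'m6.png',(230,200,290,250),12)
"
```

```text
t 40.7 tcp [0.4384 0.1565 0.0847] jaw -174.0 F [-0.6  1.1 -0.8] w 0.0128 q [ 0.69  0.23 -0.53  0.   -0.8  -0.59] tilt [ 0.003  0.002 -1.   ]
```

View pics/m6.png

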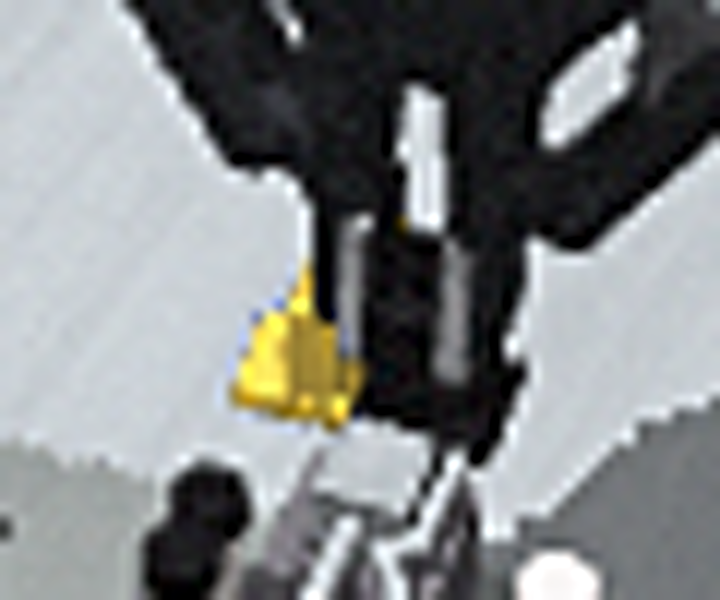

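send_rows:
  series:
    - {"translation":[0,0,0],"roll":0,"gripper":30}
    - {"translation":[0,0,0],"roll":0,"gripper":35}
    - {"translation":[0,0,0],"roll":0,"gripper":40}
    - {"translation":[0,0,25],"roll":0,"gripper":40}
    - {"translation":[0,0,60],"roll":0,"gripper":40}
    - {"translation":[0,-20,100],"roll":0,"gripper":45}
    - {"translation":[0,-40,120],"roll":0,"gripper":45}
    - {"translation":[0,-40,120],"roll":0,"gripper":45}
  squeeze: 40

```text
time: 41.42
eef_pos: [0.4399, 0.1145, 0.2099]
ee_rot: [0.04, -0.033, 0.708, -0.705]
force: [-0.1, 0.2, -0.6]
gripper_width: 0.0449
```

```bash
python3 -c "
from cot import *
st()
f=grab('side');save(f,'m7.png',(150,190,290,290),5)
g=grab('top');save(g,'m7t.png',(150,130,250,250),5)
"
```

```text
t 41.42 tcp [0.4399 0.1145 0.2099] jaw -174.11 F [-0.1  0.2 -0.6] w 0.0449 q [ 0.62  0.07 -0.37  0.   -1.12 -0.51] tilt [ 0.01   0.005 -1.   ]
```

View pics/m7.png

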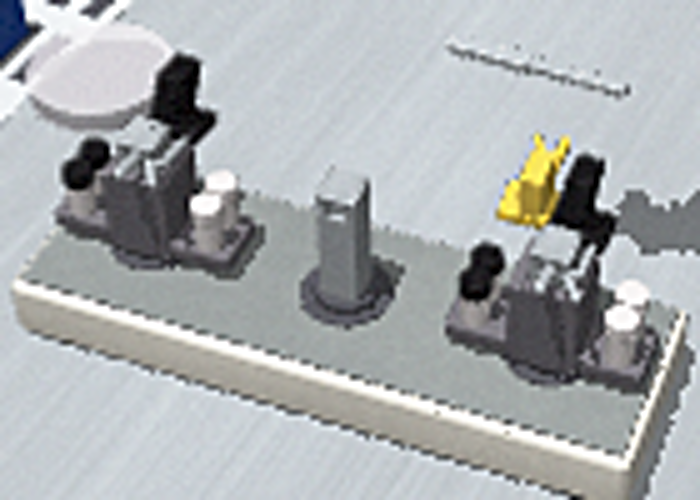

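View pics/m7t.png

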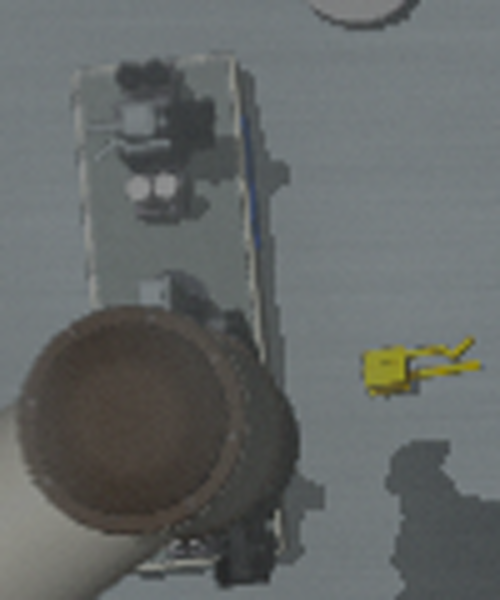

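send_rows:
  series:
    - {"translation":[0,40,20],"roll":-0.12,"gripper":62}
    - {"translation":[0,80,20],"roll":-0.26,"gripper":62}
    - {"translation":[0,120,20],"roll":-0.26,"gripper":62}
    - {"translation":[0,160,20],"roll":-0.26,"gripper":62}
    - {"translation":[0,200,20],"roll":-0.26,"gripper":62}
    - {"translation":[-2,240,20],"roll":-0.26,"gripper":62}
    - {"translation":[-2,268,20],"roll":-0.26,"gripper":62}
    - {"translation":[-2,268,20],"roll":-0.26,"gripper":62}
  squeeze: 40

```text
time: 42.18
eef_pos: [0.4341, 0.3879, 0.2208]
ee_rot: [0.054, -0.053, -0.704, 0.706]
force: [0.5, -0.4, -0.0]
gripper_width: 0.0618
```

```bash
python3 -c "
from h import *
st()
f=grab('side');save(f,'n1.png',(130,150,310,370),3)
for C in (cloud(f),cloud(grab('top'))):
  for nm,c in(('s1',(.653,.206)),('s3',(.434,.184))):
    x,y,z=C[...,0],C[...,1],C[...,2]
    m=(abs(x-c[0])<.022)&(abs(y-c[1])<.022)&(z>.085)&(z<.1); print(nm,m.sum(),np.median(z[m]) if m.sum() else None)
    m=(abs(x-c[0])<.06)&(abs(y-c[1])<.02)&(z>.045)&(z<.066); print(nm,'bar',m.sum(),np.percentile(z[m],[10,50,90]).round(4) if m.sum() else None)
  m=(z>.08)&(z<.125)&(abs(x-.44)<.03)&(abs(y-.381)<.03); print('ball',C[m].mean(0))
"
```

```text
t 42.18 tcp [0.4341 0.3879 0.2208] jaw 171.32 F [ 0.5 -0.4 -0. ] w 0.0618 q [ 1.01  0.3  -0.06 -0.   -1.22 -1.16] tilt [-0.002 -0.002 -1.   ]
s1 93 0.09344385181648623
s1 bar 163 [0.0494 0.0573 0.0634]
s3 120 0.0947550353783496
s3 bar 269 [0.0505 0.0571 0.0622]
ball [0.43561121 0.38611032 0.09882491]
s1 51 0.09511110679918443
s1 bar 100 [0.0525 0.0559 0.0603]
s3 61 0.09429543735057144
s3 bar 123 [0.0526 0.0558 0.0589]
ball [0.43961145 0.3751992  0.09852803]
```

View pics/n1.png

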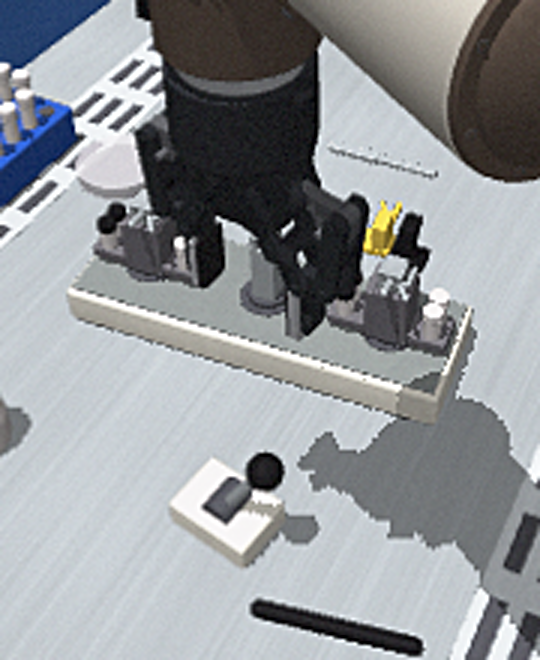

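send_rows:
  series:
    - {"translation":[3,-7,0],"roll":0,"gripper":62}
    - {"translation":[3,-7,-35],"roll":0,"gripper":62}
    - {"translation":[3,-7,-70],"roll":0,"gripper":62}
    - {"translation":[3,-7,-105],"roll":0,"gripper":62}
    - {"translation":[3,-7,-140],"roll":0,"gripper":62}
    - {"translation":[3,-7,-165],"roll":0,"gripper":62}
    - {"translation":[3,-7,-175],"roll":0,"gripper":62}
    - {"translation":[3,-7,-175],"roll":0,"gripper":50}
  squeeze: 40

```text
time: 42.95
eef_pos: [0.4373, 0.3731, 0.0469]
ee_rot: [0.057, -0.055, -0.703, 0.707]
force: [0.4, 0.6, 0.5]
gripper_width: 0.0514
```

send_rows:
  series:
    - {"translation":[0,0,0],"roll":0,"gripper":50}
    - {"translation":[15,-2,0],"roll":0,"gripper":50}
    - {"translation":[30,-5,3],"roll":0,"gripper":50}
    - {"translation":[45,-7,3],"roll":0,"gripper":50}
    - {"translation":[60,-9,3],"roll":0,"gripper":50}
    - {"translation":[75,-12,0],"roll":0,"gripper":50}
    - {"translation":[83,-13,0],"roll":0,"gripper":50}
    - {"translation":[83,-13,0],"roll":0,"gripper":50}
  squeeze: 40

```text
time: 43.62
eef_pos: [0.5231, 0.3631, 0.0501]
ee_rot: [-0.055, 0.056, 0.706, -0.704]
force: [-0.6, 0.2, -0.5]
gripper_width: 0.0502
```

send_rows:
  series:
    - {"translation":[3,-0.5,0],"roll":0,"gripper":50}
    - {"translation":[5,-0.8,0],"roll":0,"gripper":50}
    - {"translation":[5,-0.8,0],"roll":0,"gripper":50}
  squeeze: 40

```text
time: 43.87
eef_pos: [0.5258, 0.3623, 0.0492]
ee_rot: [0.055, -0.055, -0.705, 0.705]
force: [-0.7, -0.2, 0.7]
gripper_width: 0.0501
```

send_rows:
  series:
    - {"translation":[3,2,0],"roll":0,"gripper":50}
    - {"translation":[5,2,0],"roll":0,"gripper":50}
    - {"translation":[5,2,0],"roll":0,"gripper":50}
  squeeze: 40

```text
time: 44.12
eef_pos: [0.5264, 0.3628, 0.0487]
ee_rot: [0.058, -0.052, -0.703, 0.707]
force: [-10.4, -0.4, 5.9]
gripper_width: 0.05
```

```bash
python3 -c "
from h import *
st()
f=grab('side');save(f,'n2.png',(130,200,290,370),4)
"
```

```text
t 44.12 tcp [0.5264 0.3628 0.0487] jaw 171.07 F [-10.4  -0.4   5.9] w 0.05 q [ 0.85  0.54 -0.13 -0.   -0.91 -1.01] tilt [-0.009 -0.005 -1.   ]
```

View pics/n2.png

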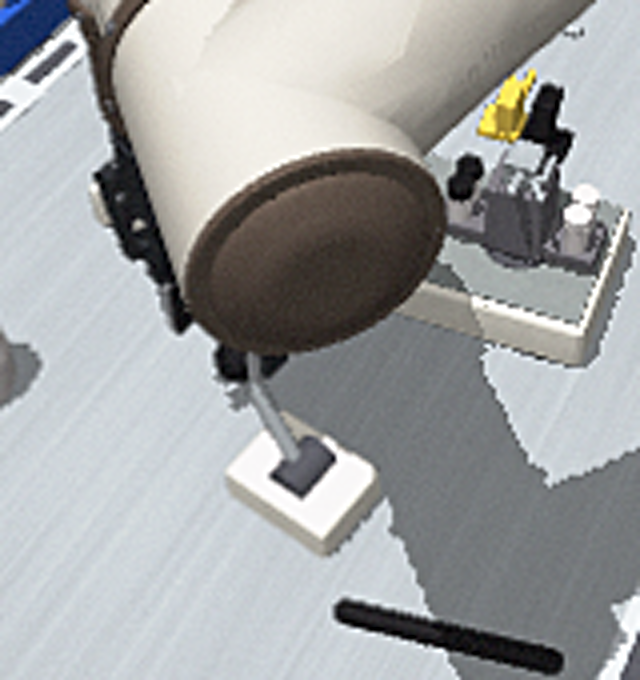

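Hit the stop with 10 N and no further motion. Backing off and lifting clear.

send_rows:
  series:
    - {"translation":[-18,1,0],"roll":0,"gripper":55}
    - {"translation":[-18,1,0],"roll":0,"gripper":60}
    - {"translation":[-18,1,35],"roll":0,"gripper":60}
    - {"translation":[-18,1,70],"roll":0,"gripper":60}
    - {"translation":[-18,1,105],"roll":0,"gripper":60}
    - {"translation":[-18,1,140],"roll":0,"gripper":60}
    - {"translation":[-18,1,175],"roll":0,"gripper":60}
    - {"translation":[-18,1,190],"roll":0,"gripper":60}
  squeeze: 40

```text
time: 44.83
eef_pos: [0.5153, 0.3668, 0.2458]
ee_rot: [-0.052, 0.057, 0.707, -0.703]
force: [0.1, 0.9, 1.0]
gripper_width: 0.0597
```

send_rows:
  series:
    - {"translation":[-20,-40,20],"roll":0,"gripper":60}
    - {"translation":[-40,-80,20],"roll":0,"gripper":60}
    - {"translation":[-60,-120,20],"roll":0,"gripper":60}
    - {"translation":[-70,-160,20],"roll":0,"gripper":60}
    - {"translation":[-70,-200,20],"roll":0,"gripper":60}
    - {"translation":[-70,-240,20],"roll":0,"gripper":60}
    - {"translation":[-70,-280,20],"roll":0,"gripper":60}
    - {"translation":[-70,-320,20],"roll":0,"gripper":60}
  squeeze: 40

```text
time: 45.5
eef_pos: [0.4429, 0.0488, 0.26]
ee_rot: [-0.054, 0.055, 0.705, -0.705]
force: [1.1, 0.3, 0.5]
gripper_width: 0.0601
```

send_rows:
  series:
    - {"translation":[0,-40,0],"roll":0,"gripper":60}
    - {"translation":[0,-80,0],"roll":0,"gripper":60}
    - {"translation":[0,-120,0],"roll":0,"gripper":60}
    - {"translation":[0,-160,0],"roll":0,"gripper":60}
    - {"translation":[0,-200,0],"roll":0,"gripper":60}
    - {"translation":[0,-200,0],"roll":0,"gripper":60}
    - {"translation":[0,-200,0],"roll":0,"gripper":60}
    - {"translation":[0,-200,0],"roll":0,"gripper":60}
  squeeze: 40

```text
time: 46.17
eef_pos: [0.4432, -0.1497, 0.2593]
ee_rot: [-0.055, 0.056, 0.705, -0.705]
force: [0.3, -0.5, -0.8]
gripper_width: 0.0601
```

```bash
python3 -c "
from h import *
st()
f=grab('side');save(f,'o1.png',(130,180,300,340),4)
g=grab('top');save(g,'o1t.png',scale=1.5)
for C in(cloud(f),cloud(g)):
  x,y,z=C[...,0],C[...,1],C[...,2]
  m=(z>.085)&(z<.125)&(abs(x-.475)<.08)&(abs(y-.375)<.04); print('ball',C[m].mean(0))
"
```

```text
t 46.17 tcp [ 0.4432 -0.1497  0.2593] jaw 171.02 F [ 0.3 -0.5 -0.8] w 0.0601 q [ 0.02  0.07 -0.25 -0.   -1.25 -0.18] tilt [ 0.  0. -1.]
ball [0.51084755 0.3740098  0.09879944]
ball [0.51528889 0.363858   0.09862377]
```

View pics/o1.png

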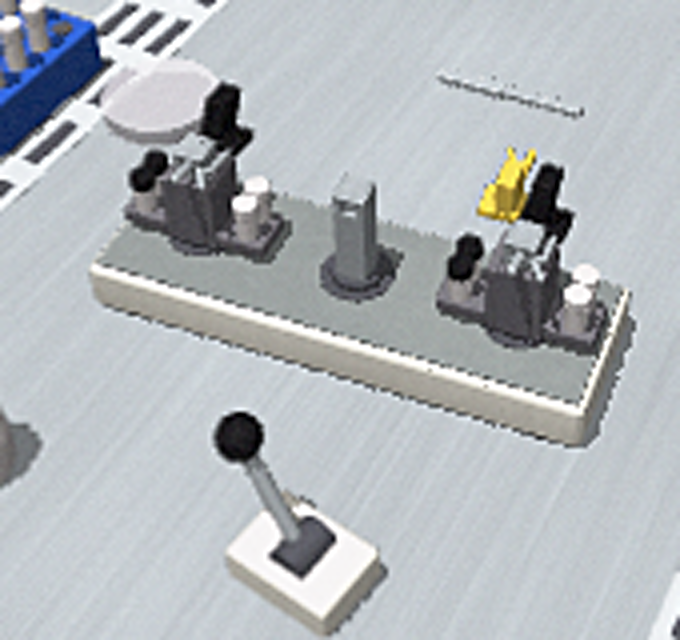

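View pics/o1t.png

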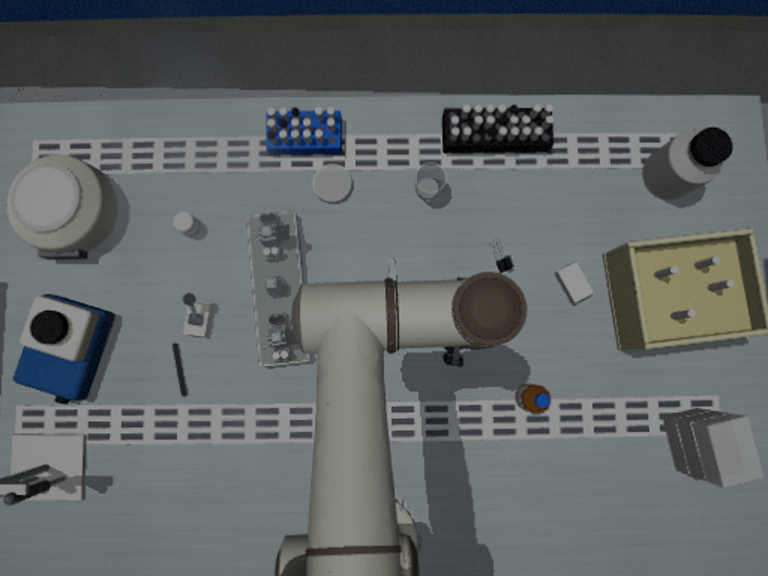

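```bash
python3 -c "
from bench import workorder
print(workorder.hand_in())"
```

```text
the job is handed in; nothing more can be done
None
```

I switched the drive off and seated both carriers on the two end spindles, one each. I locked each with a spring cotter pushed in from the deck's robot-right (-y) side, switched the drive on again, and handed the job in at about 46 s. It gave no verdict.

**Carriers:** only two were on the bench. In the pictures and depth readings both stand upright, with hub tops at about 93–95 mm in both cameras, against 96 mm nominal.

**Cotters:** the last side picture shows both bows snapped over behind the spindles and the feet sagging slightly, as expected. The insertion force fell to about 1 N or less at home.

**Lever:** it reached its stop both ways (19 N at off, 10 N at on). The ball's last measured position matches the on position.

**Left in place:** the third cotter, the yellow look-alike and the bystanders look unmoved in the last pictures.

**Disagreements:**
- The fingertips measured about 35 mm higher than the reported TCP. Because of this my first pass at the lever went over the ball without moving it; I corrected for it in every later move.
- The two cameras differed by 3–5 mm, so I located each spindle by gripping it lightly before inserting a cotter.

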